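Prove which dosing ports are bored through and open their valves

TASK

Two of the three sloping ports of the dosing manifold are bored right through and one is blind, though they look alike: take the probe pin from its stand, feel down the ports with it, and push the loose dust slug fully home in the two that are through. Open fully the valve lever behind each of those two by swinging it towards its port, never one whose port you have not yet proved with the pin, and leave the blind port's lever shut. Stand the pin back upright in its stand, fully down, and leave the jug, the cup and the spray can where they are.

Things in the scene. Friction and masses are not known exactly. Their poses are not given: they have to be found in the camera images.
- manifold: Dosing manifold fixed to the counter, footprint 170 x 205 mm. Origin: centre of underside; its -x (front) faces the robot. In front, a grey slab with a sloped face, normal (-0.682, 0, 0.731) in this frame (43 degrees from vertical), and a row of three ports along y, 55 mm apart. Behind it a body 60 mm high with a valve lever straight behind each port, in the port's colour.
- port_1 (a point): Mouth centre of the blue-marked port (manifold's left one, y = +55 mm; x = -45, z = 62 mm in its frame; same axes). Round 12 mm bore running along (0.682, 0, -0.731) of that frame. All ports show a black floor 15 mm down. Blind (one port, varies): that floor is solid. Through: it is a loose dust slug that slides 20 mm further, then stops hard.
- port_2 (a point): Mouth centre of the yellow-marked port (manifold's middle one, y = 0; x = -45, z = 62 mm in its frame; same axes). Round 12 mm bore running along (0.682, 0, -0.731) of that frame. All ports show a black floor 15 mm down. Blind (one port, varies): that floor is solid. Through: it is a loose dust slug that slides 20 mm further, then stops hard.
- port_3 (a point): Mouth centre of the white-marked port (manifold's right one, y = -55 mm; x = -45, z = 62 mm in its frame; same axes). Round 12 mm bore running along (0.682, 0, -0.731) of that frame. All ports show a black floor 15 mm down. Blind (one port, varies): that floor is solid. Through: it is a loose dust slug that slides 20 mm further, then stops hard.
- slug_1 (a joint): Travel in m of the dust slug in port_1 down the bore: 0 at the start in every port, 0.020 fully home. About 2 N moves it; it stays where it is pushed. It cannot move in the blind port, where a pin stops 15 mm below the mouth (35 mm in a through port with the slug home).
- slug_2 (a joint): Travel in m of the dust slug in port_2 down the bore: 0 at the start in every port, 0.020 fully home. About 2 N moves it; it stays where it is pushed. It cannot move in the blind port, where a pin stops 15 mm below the mouth (35 mm in a through port with the slug home).
- slug_3 (a joint): Travel in m of the dust slug in port_3 down the bore: 0 at the start in every port, 0.020 fully home. About 2 N moves it; it stays where it is pushed. It cannot move in the blind port, where a pin stops 15 mm below the mouth (35 mm in a through port with the slug home).
- valve_1 (a joint): Valve lever behind port_1: angle in rad, 0 = shut (the lever leans 0.5 rad away from the ports, to the manifold's +x), 1.0 = fully open (leans 0.5 rad towards the ports, -x). It swings about the manifold's y axis, pivot at x = 45, z = 82 mm in its frame; friction about 0.06 N m, stays where it is left.
- valve_1_tip (a point): Centre of the blue ball (26 mm diameter) at the end of valve lever 1, 60 mm from its pivot; the stalk is 10 mm thick. Levers stand 55 mm apart. Shut, it lies at x = +74 mm, z = 135 mm in the manifold's frame; fully open, at x = +16 mm.
- valve_2 (a joint): Valve lever behind port_2: angle in rad, 0 = shut (the lever leans 0.5 rad away from the ports, to the manifold's +x), 1.0 = fully open (leans 0.5 rad towards the ports, -x). It swings about the manifold's y axis, pivot at x = 45, z = 82 mm in its frame; friction about 0.06 N m, stays where it is left.
- valve_2_tip (a point): Centre of the yellow ball (26 mm diameter) at the end of valve lever 2, 60 mm from its pivot; the stalk is 10 mm thick. Levers stand 55 mm apart. Shut, it lies at x = +74 mm, z = 135 mm in the manifold's frame; fully open, at x = +16 mm.
- valve_3 (a joint): Valve lever behind port_3: angle in rad, 0 = shut (the lever leans 0.5 rad away from the ports, to the manifold's +x), 1.0 = fully open (leans 0.5 rad towards the ports, -x). It swings about the manifold's y axis, pivot at x = 45, z = 82 mm in its frame; friction about 0.06 N m, stays where it is left.
- valve_3_tip (a point): Centre of the white ball (26 mm diameter) at the end of valve lever 3, 60 mm from its pivot; the stalk is 10 mm thick. Levers stand 55 mm apart. Shut, it lies at x = +74 mm, z = 135 mm in the manifold's frame; fully open, at x = +16 mm.
- pin: Probe pin, one loose rigid piece, 80 g give or take: steel shaft 8 mm in diameter and 70 mm long, then a round orange handle 18 mm in diameter and 55 mm long. Origin: the centre of the shaft's flat tip; its z axis runs from the tip towards the handle (handle from z = 70 to 125 mm). It starts upright in the stand with its tip on the counter.
- stand: Wooden pin stand fixed to the counter: block 60 x 60 mm, 50 mm high, with one upright round hole of 12 mm through its middle, chamfered 3 mm at the top; the counter is the floor of the hole. Origin: centre of its underside. Its yaw varies.
- jug: Bystander: yellow detergent jug, 90 x 130 mm, 232 mm high. Origin: centre of its underside.
- scoop: Bystander: blue measuring cup, 66 mm wide, 55 mm high. Origin: centre of its underside.
- spray_can: Bystander: spray can, 54 mm wide, 150 mm high. Origin: centre of its underside.
Mind the look-alikes: they are no part of the job. Of the things that look like the stand, the middle-sized one is meant.

How it is judged:
By the outcome, as a careful person would: the job done as asked, in the order asked, and still so for the second after the job is handed in, with the robot touching nothing.
It also fails if it takes over 69 s, if anything falls off the work surface, if the arm or the gripper's body presses on something with over 40 N, if the wrist force passes 120 N, or if a joint passes its speed limit or range.

ROBOT

A 7-joint arm with a two-finger parallel gripper is mounted at the origin on the work surface. World frame = base frame: x ahead of the robot, y to its left, z up, the work surface at z = 0. Lengths are in m, angles in rad, forces in N, time in s.
With the tool pointing down it reaches from about 0.35 to 0.9 m from the base axis. Payload 7.2 kg.
Tool frame: the origin (TCP) lies midway between the tips of the shut fingers; the grasp point (between the pads) lies 19 mm behind it (tcp_to_grasp is the z of the grasp point in the tool frame, in m); z points along the fingers, y is the line along which they close (so a half turn about z gives the same grasp; the last joint's range is limited). The gripper opens to 88 mm and grips with 3 to 60 N. Pads are 20 mm wide; open, the fingers measure 115 mm over their backs; the gripper's body (75 mm by 178 mm) begins 61 mm behind the grasp point.
Start: joints at [-1.172, 0.411, -0.013, 1.596, 0.006, 1.134, -0.082], TCP at [0.281, 0.558, 0.223] pointing down, gripper open.
Joint ranges: [-2.95, 2.95], [-0.29, 1.99], [-1.47, 1.44], [0.14, 2.54], [-1.03, 4.17], [0.13, 1.85], [-2.86, 2.86]. Speed limits (rad/s): [2.39, 2.39, 3.01, 3.01, 3.14, 3.14, 3.14].

INTERFACE

Orientations are given as a unit quaternion [w, x, y, z].
In Python, from station import * gives the robot as it stands.
- The arm moves only by the tool servo_tool, never from a script. Its argument "motion" is a list of rows, each an object of numbers: "x", "y", "z": the shift along the tool's x, y, z in mm; "turn": the turn about the tool's z in degrees. A call has 1 to 5 rows; each row shifts and turns the commanded pose from where the row before left it, along the tool's axes as they then stand; what a row does not reach is not made up. A row lasts 1/12 s, in which the tool goes at most 41.7 mm and 7.16 degrees, less where a joint would pass 70% of its speed; a pose out of reach is approached as far as the arm can. A call with a gripper value outside its range is refused whole. "claw" is the opening, from 0 (shut) to 1 (fully open), set as the call begins (left out, the last holds). The fingers move at their own pace and stop on an object; "grip_force" is the grip in N (left out, the last holds). Time passes only in rows, so rows that do not move let the fingers close. It gives the time, the measured TCP pose, the force, the opening and the grip force at its end, in the units of the state.
- sense(): the state, without advancing time (a new reading comes with each control period).
- grab_frame(name): name is "scene" or "top" or "wrist"; returns the picture (420x560x3 uint8, red, green, blue); there is no depth.
- get_calibration(name): a dict with "fx", "fy", "cx", "cy" (pixels), "position" and "attitude" of the camera in the world. Camera axes: x right, y down, z forward; pixel columns grow to the right and rows downward; lengths in m; the calibration is good to about 2 mm. A picture is of the moment at which its call begins: read the wrist's pose just before it. get_calibration takes no time and is no camera call; for the wrist camera it gives the pose at the moment of the call.
- close_job(): hands the job in; it is judged then, once.
The state is a dict: "time": time; "q": joint angles; "joint_vel": joint speeds; "joint_torque": joint torques, N m; "position": TCP position; "eef_rot": TCP orientation; "ft_force": force on the tool from outside, world axes, zero at the start; "moment": the same for the moment, N m; "grip_width": finger opening in m; "grip_force": force on a finger pad.
Only numpy, scipy, OpenCV 4.12 (cv2) and the standard library are available. Lean on these libraries where they do the work, as an engineer would, in place of code of your own. Each camera call takes 0.05 s, during which the arm holds its last target. There are 200 camera calls.

## Working session

There is one attempt and no reset: what is moved stays moved. The work goes in short steps, Python scripts to look and compute and a tool call to move; the robot and the scene stay as the last step left them, time stands still between calls to the robot, and variables do not carry over. Pictures are saved under pics/ and viewed, at most 10 in all, crops included, and the job is handed in when it is done.

Besides the shell and the picture viewer there is one more tool, called as a command line: name --argument value ..., lists and objects as JSON in quotes. servo_tool: Moves the arm, as the interface text tells. Its arguments: {"type":"object","properties":{"motion":{"type":"array","items":{"type":"object","properties":{"x":{"type":"number"},"y":{"type":"number"},"z":{"type":"number"},"turn":{"type":"number"}}}},"claw":{"type":"number"},"grip_force":{"type":"number"}},"required":["motion"]}

```bash
mkdir -p pics; cat > h.py <<'E'
from station import *
import numpy as np, cv2
from scipy.spatial.transform import Rotation as R
def rot(q): return R.from_quat([q[1],q[2],q[3],q[0]]).as_matrix()
def save(n,f): cv2.imwrite('pics/'+f+'.png',f_img(n))
def f_img(n): return cv2.cvtColor(np.array(grab_frame(n)),cv2.COLOR_RGB2BGR)
def cam(n):
    c=get_calibration(n); a=np.array(c['attitude']); 
    return c,np.array(c['position']),(a if a.shape==(3,3) else rot(a))
def ray(cm,u,v):
    c,p,A=cm; d=A@np.array([(u-c['cx'])/c['fx'],(v-c['cy'])/c['fy'],1]); return p,d/np.linalg.norm(d)
def plane(cm,u,v,z):
    p,d=ray(cm,u,v); return p+d*(z-p[2])/d[2]
def proj(cm,P):
    c,p,A=cm; q=A.T@(np.array(P)-p); return [c['fx']*q[0]/q[2]+c['cx'],c['fy']*q[1]/q[2]+c['cy']]
def tri(r1,r2):
    (p,d),(q,e)=r1,r2; s=np.linalg.lstsq(np.stack([d,-e],1),q-p,rcond=None)[0]
    a=p+s[0]*d;b=q+s[1]*e; return (a+b)/2,np.linalg.norm(a-b)
E
python3 - <<'E'
from h import *
np.set_printoptions(precision=4,suppress=True)
a=f_img('scene');b=f_img('top')
cv2.imwrite('pics/scene.png',a);cv2.imwrite('pics/top.png',b)
for n in('scene','top','wrist'): print(n,get_calibration(n))
print(sense())
E
```

```text
scene {'fx': 485.05206328035274, 'fy': 485.05206328035274, 'cx': 282.00416884177906, 'cy': 213.8882979289347, 'position': array([1.2108, 0.728 , 0.7821]), 'attitude': array([-0.1691,  0.3084,  0.8299, -0.4331])}
top {'fx': 402.96537610177796, 'fy': 402.96537610177796, 'cx': 279.28462192347575, 'cy': 207.74522540046124, 'position': array([ 0.3475, -0.0174,  1.1221]), 'attitude': array([ 0.0699, -0.6835,  0.7231, -0.0714])}
wrist {'fx': 306.6300526642786, 'fy': 306.6300526642786, 'cx': 278.8278567779736, 'cy': 210.198079497245, 'position': array([0.2055, 0.5953, 0.3847]), 'attitude': array([0.132 , 0.8408, 0.5187, 0.0811])}
{'time': 0.1, 'q': array([-1.1722,  0.4118, -0.0127,  1.5969,  0.0056,  1.1343, -0.0822]), 'joint_vel': array([-0.0018, -0.003 ,  0.0002, -0.001 , -0.0002, -0.0011,  0.0014]), 'joint_torque': array([  0.0031, -58.9094,   0.6441, -29.1712,  -0.0538,   0.0146,
         0.0001]), 'position': array([0.2811, 0.5577, 0.2219]), 'eef_rot': array([-0.0001,  0.2313,  0.9729, -0.0007]), 'ft_force': array([-0.5124, -0.0105,  0.4907]), 'moment': array([ 0.0228, -0.012 , -0.0122]), 'grip_force': 0.0, 'grip_width': 0.0880902423947121}
```

View pics/scene.png

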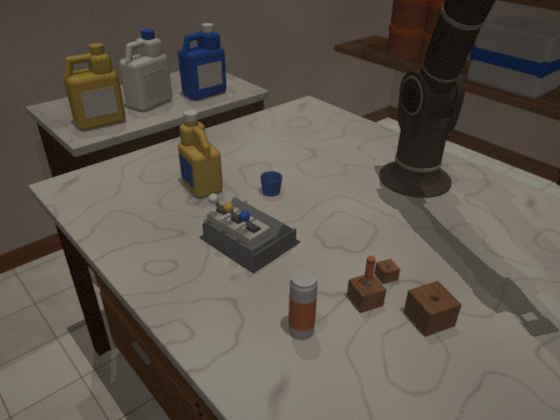

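View pics/top.png

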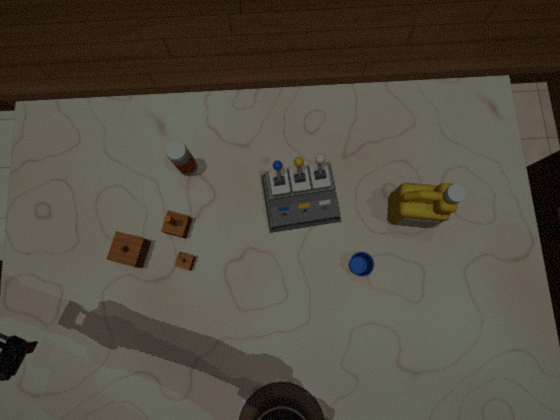

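The top view shows the manifold at about (302,197) with balls at (278,165), (299,162) and (320,159). The middle-sized stand, holding the pin, is at (176,223); the decoys are at (128,250) and (185,261). The scene view has the orange handle at (370,266) and the balls at (244,217), (228,208) and (213,199).

```bash
cat > m.py <<'E'
from h import *
np.set_printoptions(precision=4,suppress=True)
im={n:cv2.imread(f'pics/{n}.png') for n in('scene','top')}
C={n:cam(n) for n in im}
def blob(n,box,lo,hi):
    x0,y0,x1,y1=box; h=cv2.cvtColor(im[n][y0:y1,x0:x1],cv2.COLOR_BGR2HSV)
    m=cv2.inRange(h,lo,hi); k,l,s,c=cv2.connectedComponentsWithStats(m)
    i=1+np.argmax(s[1:,4]); return c[i]+[x0,y0],s[i]+np.array([x0,y0,0,0,0])
B=dict(blue=((100,120,50),(125,255,255)),yellow=((15,120,80),(32,255,255)),white=((0,0,110),(180,70,255)))
bx=dict(top=dict(blue=(268,155,290,172),yellow=(290,152,309,169),white=(312,152,328,165)),
 scene=dict(blue=(236,208,254,226),yellow=(220,200,237,216),white=(205,191,221,205)))
for k in B:
    r=[]
    for n in('top','scene'):
        c,s=blob(n,bx[n][k],*B[k]); print(k,n,c,s); r.append(ray(C[n],*c))
    print(k,*tri(*r))
o=((2,130,60),(14,255,255)); r=[]
for n,b in(('top',(160,208,192,240)),('scene',(360,250,382,285))):
    c,s=blob(n,b,*o); print('pin',n,c,s); r.append(ray(C[n],*c))
print('pin',*tri(*r))
cv2.imwrite('pics/crop.png',np.hstack([cv2.resize(im['top'][145:245,150:350],None,fx=2,fy=3),cv2.resize(im['scene'][180:310,200:400],(390,300))]))
E
python3 m.py
```

```text
blue top [277.1111 165.0794] [273 161   9   9  63]
blue scene [243.8077 215.3974] [239 211  10  10  78]
blue [ 0.6587 -0.0257  0.1349] 0.00033897747247143206
yellow top [298.2581 161.1129] [294 157   9   9  62]
yellow scene [227.8194 206.2639] [223 202  10   9  72]
yellow [ 0.6656 -0.08    0.1358] 0.001045360323699009
white top [320.2 158. ] [319 156   4   5  10]
white scene [214.6761 197.1549] [209 193  12  11  71]
white [ 0.6685 -0.1348  0.1369] 0.005903515590032834
pin top [174.6985 223.8615] [162 211  27  26 325]
pin scene [370.3559 271.2297] [360 256  21  29 222]
pin [0.5298 0.2537 0.0766] 0.006190210456684669
```

View pics/crop.png

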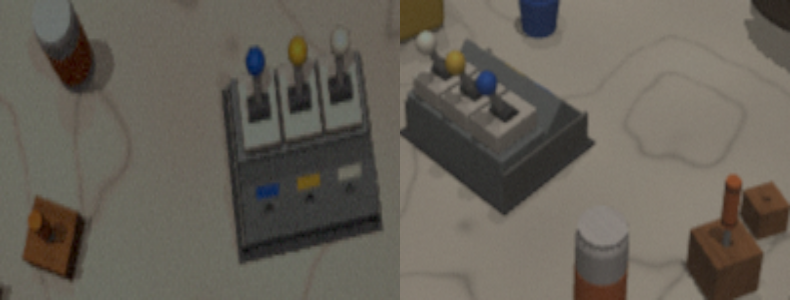

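The crop shows the ball row matching the colour markers, and the handle's top at about (168,218) in top and (371,257) in scene. The ball heights come out at 135 to 137 mm, which agrees with the text.

```bash
cat >> h.py <<'E'
def togo(P,yawdeg=None):
    s=sense(); T=rot(s['eef_rot']); d=T.T@(np.array(P)-s['position'])*1000
    y=np.degrees(np.arctan2(T[1,1],T[0,1])); print('t',round(s['time'],2),'tool mm',d.round(1),'yaw of y',round(y,2))
E
python3 - <<'E'
from h import *
np.set_printoptions(precision=4,suppress=True)
C={n:cam(n) for n in('scene','top')}
print(tri(ray(C['top'],168.5,217.7),ray(C['scene'],371,257.5)))
print(plane(C['top'],168.5,217.7,.125),plane(C['top'],176.5,223.5,.05),plane(C['scene'],371,257.5,.125))
for p in [(.54,.25)]: togo([*p,.22])
c,p,A=cam('wrist');T=rot(sense()['eef_rot']);print(T.T@A, T.T@(p-sense()['position']))
E
```

```text
(array([0.5388, 0.257 , 0.1225]), np.float64(0.004901505086317866))
[0.5398 0.2543 0.125 ] [0.5371 0.2533 0.05  ] [0.5396 0.2605 0.125 ]
t 0.1 tool mm [-369.7 -158.3    2.2] yaw of y 63.25
[[ 0.0014 -0.952  -0.306 ]
 [ 1.      0.001   0.0012]
 [-0.0008 -0.306   0.952 ]] [ 0.0844 -0.0006 -0.1628]
```

servo_tool --motion '[{"x": -31,"y": -13},{"x": -31,"y": -13},{"x": -31,"y": -13},{"x": -31,"y": -13},{"x": -31,"y": -13}]'

```text
$.motion[0]: bad value
```

servo_tool --motion '[{"x": -31,"y": -13},{"x": -31,"y": -13},{"x": -31,"y": -13},{"x": -31,"y": -13},{"x": -31,"y": -13}]'

```text
$.motion[0]: bad value
```

servo_tool --motion '[{"x": -31,"y": -13},{"x": -28,"y": -14,"turn": -6.8},{"turn": -6.8},{"turn": -6.8},{"turn": -6.8}]'

```text
$.motion[0]: bad value
```

servo_tool --motion '[{"turn": -6.8},{"x": 0},{"x": 0}]' --claw 0.5

```text
$.motion[0]: bad value
```

```bash
python3 - <<'E'
from h import *
np.set_printoptions(precision=4,suppress=True)
togo([.539,.256,.092])
c=cam('wrist');a=f_img('wrist');cv2.imwrite('pics/w1.png',a)
for n,P in dict(pintop=(.539,.256,.125),stand=(.539,.256,.05),p1=(.554,-.149+.11,.062)).items(): print(n,proj(c,P))
h=cv2.cvtColor(a,cv2.COLOR_BGR2HSV);m=cv2.inRange(h,(2,170,110),(12,255,255))
k,l,s,cc=cv2.connectedComponentsWithStats(m)
for i in range(1,k):
  if s[i,4]>60: print(cc[i],s[i])
print(np.concatenate([c[1],c[2].ravel()]).tolist(), sense()['position'])
E
```

```text
t 0.1 tool mm [-366.1 -153.2  130.1] yaw of y 63.25
pintop [np.float64(156.65582637710796), np.float64(488.1908372672191)]
stand [np.float64(175.79250483113708), np.float64(429.29237964373294)]
p1 [np.float64(22.006100817407116), np.float64(503.53038607632675)]
[0.20554852329352133, 0.5953488504974339, 0.38466325334764145, 0.44880867349254994, 0.850807719909825, 0.27330751606881076, 0.8936276862393697, -0.4271054335957828, -0.13787859507345382, -0.0005770479432594955, 0.3061162725743338, -0.951993957271194] [0.2811 0.5578 0.222 ]
```

View pics/w1.png

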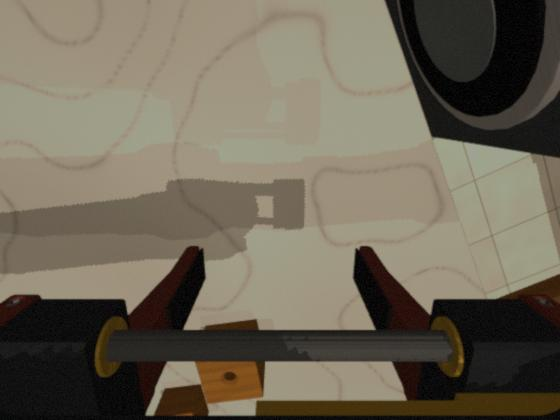

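The moves were refused, probably because every row needs all four numbers. The wrist view shows the fingers at about (185,290) and (375,290), with a decoy block under them.

servo_tool --motion '[{"x": -31,"y": -13,"z": 0,"turn": 0},{"x": -31,"y": -13,"z": 0,"turn": 0},{"x": -31,"y": -13,"z": 0,"turn": 0},{"x": -31,"y": -13,"z": 0,"turn": 0},{"x": -31,"y": -13,"z": 0,"turn": 0}]'

```text
time: 0.57
position: [0.3911, 0.4289, 0.2224]
eef_rot: [-0.0, 0.231, 0.973, -0.0]
ft_force: [0.9, -0.2, 1.7]
grip_width: 0.0878
grip_force: 0.0
```

servo_tool --motion '[{"x": -31,"y": -13,"z": 0,"turn": 0},{"x": -31,"y": -13,"z": 0,"turn": 0},{"x": -31,"y": -13,"z": 0,"turn": 0},{"x": -31,"y": -13,"z": 0,"turn": 0},{"x": -31,"y": -13,"z": 0,"turn": 0}]'

```text
time: 0.98
position: [0.5003, 0.3011, 0.2226]
eef_rot: [-0.0, 0.231, 0.973, -0.0]
ft_force: [0.5, -0.2, -0.3]
grip_width: 0.0878
grip_force: 0.0
```

servo_tool --motion '[{"x": -31,"y": -13,"z": 0,"turn": 0},{"x": -28,"y": -14,"z": 0,"turn": -6.8},{"x": 0,"y": 0,"z": 0,"turn": -6.8},{"x": 0,"y": 0,"z": 0,"turn": -6.8},{"x": 0,"y": 0,"z": 0,"turn": -6.8}]'

```text
time: 1.4
position: [0.5404, 0.2509, 0.2222]
eef_rot: [-0.0, -0.006, 1.0, -0.0]
ft_force: [0.3, 0.7, -0.5]
grip_width: 0.0877
grip_force: 0.0
```

servo_tool --motion '[{"x": 0,"y": 0,"z": 0,"turn": -6.8},{"x": 0,"y": 0,"z": 0,"turn": 0},{"x": 0,"y": 0,"z": 0,"turn": 0}]' --claw 0.5

```text
time: 1.65
position: [0.5401, 0.2517, 0.2224]
eef_rot: [-0.0, -0.061, 0.998, -0.0]
ft_force: [-0.1, 1.2, -0.5]
grip_width: 0.0712
grip_force: 0.0
```

```bash
python3 - <<'E'
from h import *
np.set_printoptions(precision=4,suppress=True)
togo([.539,.256,.092])
c=cam('wrist');a=f_img('wrist');cv2.imwrite('pics/w1.png',a)
for n,P in dict(pintop=(.539,.256,.125),stand=(.539,.256,.05)).items(): print(n,proj(c,P))
h=cv2.cvtColor(a,cv2.COLOR_BGR2HSV);m=cv2.inRange(h,(2,170,110),(12,255,255))
k,l,s,cc=cv2.connectedComponentsWithStats(m)
for i in range(1,k):
  if s[i,4]>60: print(cc[i],s[i],plane(c,*cc[i],.125))
E
```

```text
t 1.65 tool mm [  0.4   4.4 130.4] yaw of y 97.03
pintop [np.float64(284.236237153428), np.float64(210.75367743725732)]
stand [np.float64(283.0397709165069), np.float64(190.22635773387992)]
```

View pics/w1.png

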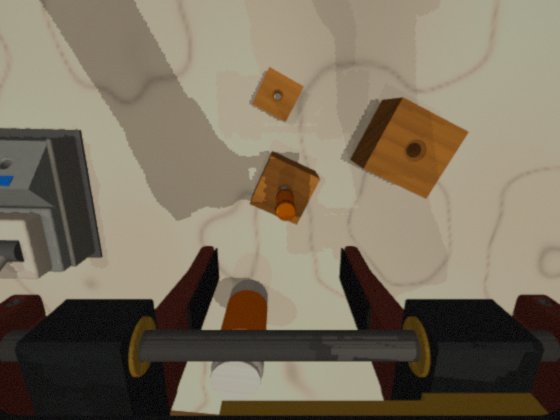

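The wrist view puts the handle's top at (286,211), about 2 px from the prediction of (284,211). The stand is the middle-sized block, at (285,187).

servo_tool --motion '[{"x": 0,"y": 2,"z": 25,"turn": 0},{"x": 0,"y": 3,"z": 30,"turn": 0},{"x": 0,"y": 1,"z": 35,"turn": 0},{"x": 0,"y": 0,"z": 30,"turn": 0},{"x": 0,"y": 0,"z": 26,"turn": 0}]'

```text
time: 2.12
position: [0.5387, 0.2578, 0.0746]
eef_rot: [-0.0, -0.062, 0.998, -0.0]
ft_force: [-0.6, -0.0, 0.1]
grip_width: 0.0441
grip_force: 0.0
```

servo_tool --motion '[{"x": 0,"y": 0,"z": 0,"turn": 0},{"x": 0,"y": 0,"z": 0,"turn": 0},{"x": 0,"y": 0,"z": 0,"turn": 0},{"x": 0,"y": 0,"z": 0,"turn": 0},{"x": 0,"y": 0,"z": 0,"turn": 0}]' --claw 0.0 --grip_force 15

```text
time: 2.53
position: [0.5406, 0.2585, 0.0787]
eef_rot: [0.002, -0.063, 0.998, 0.001]
ft_force: [-0.1, 1.1, 3.2]
grip_width: 0.0178
grip_force: 15.0
```

servo_tool --motion '[{"x": 0,"y": 0,"z": 0,"turn": 0},{"x": 0,"y": 0,"z": 0,"turn": 0}]'

```text
time: 2.7
position: [0.5407, 0.2586, 0.0786]
eef_rot: [0.002, -0.063, 0.998, 0.001]
ft_force: [-0.2, -0.5, 6.9]
grip_width: 0.0177
grip_force: 15.0
```

servo_tool --motion '[{"x": 0,"y": 0,"z": -10,"turn": 0},{"x": 0,"y": 0,"z": -16,"turn": 0},{"x": 0,"y": 0,"z": -16,"turn": 0},{"x": 0,"y": 0,"z": 0,"turn": 0},{"x": 0,"y": 0,"z": 0,"turn": 0}]'

```text
time: 3.12
position: [0.5399, 0.2581, 0.1198]
eef_rot: [0.001, -0.063, 0.998, 0.001]
ft_force: [-0.6, -0.2, -1.1]
grip_width: 0.0177
grip_force: 15.0
```

```bash
python3 - <<'E'
from h import *
togo([.5407,.2586,.1206])
E
```

```text
t 3.12 tool mm [-0.9  0.4 -0.8] yaw of y 97.25
```

servo_tool --motion '[{"x": 3,"y": 0,"z": 0,"turn": 0},{"x": 7,"y": 0,"z": 0,"turn": 0},{"x": 7,"y": 0,"z": 0.5,"turn": 0},{"x": 7,"y": 0,"z": 1,"turn": 0},{"x": 7,"y": 0,"z": 1.8,"turn": 0}]'

```text
time: 3.53
position: [0.508, 0.2537, 0.1152]
eef_rot: [0.0, -0.063, 0.998, -0.0]
ft_force: [2.0, -0.2, 1.9]
grip_width: 0.0179
grip_force: 15.0
```

servo_tool --motion '[{"x": 7,"y": 0,"z": 2.2,"turn": 0},{"x": 7,"y": 0,"z": 2.8,"turn": 0},{"x": 6.5,"y": 0,"z": 3.2,"turn": 0},{"x": 6.2,"y": 0,"z": 3.8,"turn": 0},{"x": 6,"y": 0,"z": 4.2,"turn": 0}]'

```text
time: 3.95
position: [0.475, 0.2496, 0.0986]
eef_rot: [-0.0, -0.063, 0.998, -0.0]
ft_force: [0.2, -0.3, 3.2]
grip_width: 0.0175
grip_force: 15.0
```

servo_tool --motion '[{"x": 5.5,"y": 0,"z": 4.8,"turn": 0},{"x": 0,"y": 0,"z": 0,"turn": 0},{"x": 0,"y": 0,"z": 0,"turn": 0}]'

```text
time: 4.2
position: [0.4693, 0.2489, 0.0939]
eef_rot: [-0.001, -0.064, 0.998, -0.0]
ft_force: [-4.1, -1.3, 6.2]
grip_width: 0.0179
grip_force: 15.0
```

```bash
python3 - <<'E'
from h import *
togo([.5407,.2586,.1206]); print(sense()['position'],sense()['ft_force'])
a=f_img('wrist');cv2.imwrite('pics/w2.png',np.hstack([a[100:420,100:460],cv2.resize(f_img('scene')[230:330,320:420],(320,320))]))
E
```

```text
t 4.2 tool mm [-72.    0.5 -26.8] yaw of y 97.29
[0.469281   0.24894676 0.09394432] [-4.10116922 -1.3068262   6.21276802]
```

View pics/w2.png

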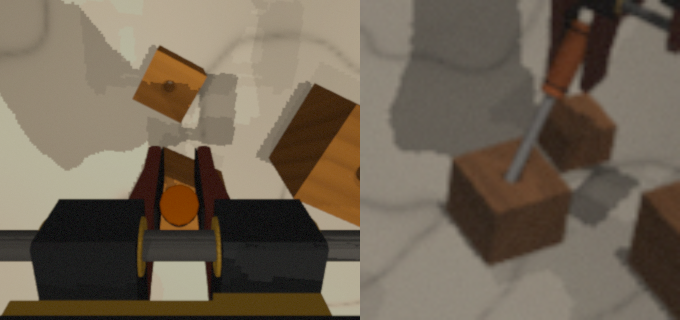

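The pin now leans about 45° towards the robot, with its tip in the stand's hole. Next I'll lift it out along its axis and go above the ports.

servo_tool --motion '[{"x": 10,"y": 0,"z": -10,"turn": 0},{"x": 16,"y": 0,"z": -20,"turn": 0},{"x": 6,"y": 0,"z": -30,"turn": 0},{"x": 0,"y": -5,"z": -36,"turn": 0},{"x": 0,"y": -20,"z": -30,"turn": 0}]'

```text
time: 4.72
position: [0.441, 0.2227, 0.2218]
eef_rot: [-0.0, -0.065, 0.998, 0.001]
ft_force: [1.7, 0.6, -1.0]
grip_width: 0.0175
grip_force: 15.0
```

servo_tool --motion '[{"x": -6,"y": -36,"z": 0,"turn": 0},{"x": -6,"y": -36,"z": 0,"turn": 0},{"x": -6,"y": -36,"z": 0,"turn": 0},{"x": -6,"y": -36,"z": 0,"turn": 0},{"x": -6,"y": -36,"z": 0,"turn": 0}]'

```text
time: 5.13
position: [0.4946, 0.0437, 0.2202]
eef_rot: [-0.0, -0.063, 0.998, -0.0]
ft_force: [0.6, -0.1, -1.5]
grip_width: 0.0174
grip_force: 15.0
```

servo_tool --motion '[{"x": -8,"y": -36,"z": 0,"turn": 0},{"x": -8,"y": -36,"z": 0,"turn": 0},{"x": -8,"y": -36,"z": 0,"turn": 0},{"x": -8,"y": -36,"z": 0,"turn": 0},{"x": 0,"y": 0,"z": 0,"turn": 0}]'

```text
time: 5.55
position: [0.5454, -0.1017, 0.22]
eef_rot: [0.0, -0.059, 0.998, -0.002]
ft_force: [0.4, -0.8, -0.4]
grip_width: 0.0178
grip_force: 15.0
```

```bash
python3 - <<'E'
from h import *
np.set_printoptions(precision=4,suppress=True)
togo([.5476,-.095,.22]); s=sense();print(s['position'],s['ft_force'])
c=cam('wrist');a=f_img('wrist');cv2.imwrite('pics/w3.png',a)
np.savez('w3.npz',p=c[1],A=c[2],t=s['position'],T=rot(s['eef_rot']))
xm=np.array([.992,.126,0]);ym=np.array([-.126,.992,0]);o=np.array([.5922,-.0893,0])
for y in(.055,0,-.055): print(proj(c,o-.045*xm+y*ym+[0,0,.062]))
cv2.imwrite('pics/w3c.png',cv2.resize(a[90:290,140:420],(784,560),interpolation=cv2.INTER_CUBIC))
cv2.imwrite('pics/s3.png',f_img('scene'));cv2.imwrite('pics/t3.png',f_img('top'))
E
```

```text
t 5.55 tool mm [-3.   6.4 -0. ] yaw of y 96.76
[ 0.5454 -0.1017  0.22  ] [ 0.3858 -0.7753 -0.3776]
[np.float64(336.4531396708681), np.float64(196.29375036506912)]
[np.float64(285.6454962274404), np.float64(196.59615549851333)]
[np.float64(234.92239494715622), np.float64(196.89805744026447)]
```

View pics/w3c.png

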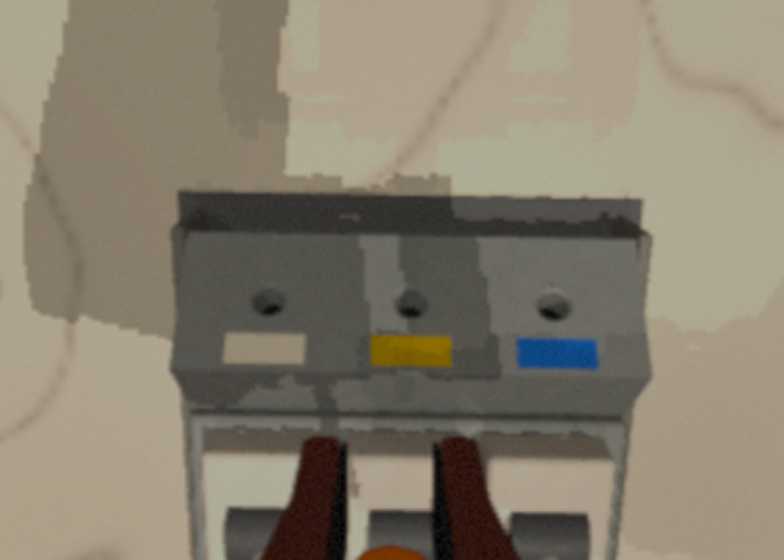

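The crop shows the mouths at white (269,302), yellow (412,304) and blue (554,306), scale 2.8, so (236.1,197.9), (287.1,198.6) and (337.9,199.3) in the full frame. That is within 3 px of the prediction.

```bash
python3 - <<'E'
from h import *
np.set_printoptions(precision=4,suppress=True)
d=np.load('w3.npz');c=(get_calibration('wrist'),d['p'],d['A']);T,t=d['T'],d['t']
P=[plane(c,u,v,.062) for u,v in((337.9,199.3),(287.1,198.6),(236.1,197.9))]
print(np.array(P),np.linalg.norm(P[0]-P[2])); e=P[0]-P[2]; print('yaw y',np.degrees(np.arctan2(e[1],e[0])))
print('ports in tool mm',(np.array(P)-t)@T*1000)
def org(im,box):
    x0,y0,x1,y1=box;h=cv2.cvtColor(im[y0:y1,x0:x1],cv2.COLOR_BGR2HSV);m=cv2.inRange(h,(2,150,60),(13,255,255))
    k,l,s,cc=cv2.connectedComponentsWithStats(m);i=1+np.argmax(s[1:,4]);ys,xs=np.where(l==i)
    return cc[i]+[x0,y0],s[i]+np.array([x0,y0,0,0,0]),np.stack([xs+x0,ys+y0],1)
w=cv2.imread('pics/w3.png');cc,s,pts=org(w,(200,200,360,400));print('wrist orange',cc,s,cv2.minAreaRect(pts.astype(np.float32)))
for th in(38,41,44,47,50):
    r=np.radians(th);g=np.array([0,0,-.019]);a=np.array([np.sin(r),0,-np.cos(r)])
    n=np.array([np.cos(r),0,np.sin(r)])
    print(th,*[np.round(proj(c,t+T@(g+.0274*a+q*.009*n)),1) for q in(-1,0,1)])
S={}
for n,f in(('scene','s3'),('top','t3')):
    im=cv2.imread(f'pics/{f}.png');u,v=proj(cam(n),t+T@np.array([0,0,-.019]));u,v=int(u),int(v);print(n,u,v)
    try: print(org(im,(u-25,v-25,u+25,v+25))[:2])
    except Exception as ex: print(ex)
    cv2.imwrite(f'pics/c_{n}.png',cv2.resize(im[v-50:v+60,u-60:u+60],(436,400),interpolation=cv2.INTER_CUBIC)); S[n]=(u-60,v-50)
cv2.imwrite('pics/c3.png',np.hstack([cv2.imread('pics/c_scene.png'),cv2.imread('pics/c_top.png')])[:, :800]);print(S)
E
```

```text
[[ 0.5438 -0.0383  0.062 ]
 [ 0.5496 -0.0931  0.062 ]
 [ 0.5555 -0.1482  0.062 ]] 0.11053932210091966
yaw y 96.06898303797064
ports in tool mm [[ -5.9236  63.8222 157.7522]
 [ -5.2551   8.6543 157.9825]
 [ -4.5873 -46.7081 158.2135]]
wrist orange [277.0098 298.5829] [260 285  39  39 410] ((277.6802978515625, 302.00067138671875), (33.86665725708008, 39.39515686035156), 66.25050354003906)
38 [280.2 291.8] [280.1 271.1] [280.1 251.2]
41 [280.2 288.3] [280.1 267.9] [280.1 248.4]
44 [280.2 284.8] [280.1 264.7] [280.1 245.8]
47 [280.2 281.3] [280.1 261.7] [280.1 243.3]
50 [280.2 277.7] [280.1 258.7] [280.1 240.9]
scene 260 149
(array([257.6087, 151.6783]), array([252, 140,  11,  22, 115]))
top 313 197
attempt to get argmax of an empty sequence
{'scene': (200, 99), 'top': (253, 147)}
```

View pics/c_scene.png

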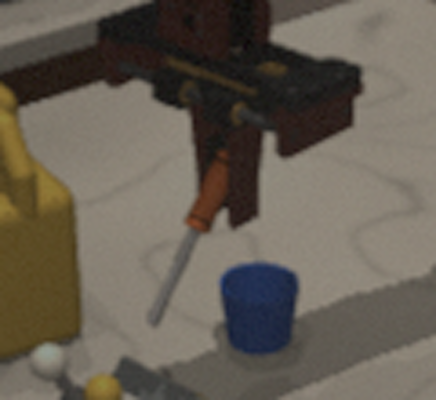

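The scene crop has the tip at (154,322) and the neck at (198,220). That is (242.4,187.6) and (254.5,159.6) in the full frame.

```bash
python3 - <<'E'
from h import *
np.set_printoptions(precision=4,suppress=True)
d=np.load('w3.npz');c=(get_calibration('wrist'),d['p'],d['A']);T,t=d['T'],d['t']
cs=cam('scene')
def onp(u,v,cm):
    p,dd=ray(cm,u,v);n=T[:,1];return T.T@(p+dd*((t-p)@n)/(dd@n)-t)*1000
tip=onp(242.4,187.6,cs);neck=onp(254.5,159.6,cs);top=onp(277.7,304,c)
print(tip,neck,np.linalg.norm(tip-neck));a=neck-tip;print('tilt',np.degrees(np.arctan2(a[0],-a[2])))
from scipy.optimize import least_squares
def f(p):
    r=np.radians(p[0]);a=np.array([np.sin(r),0,-np.cos(r)]);g=np.array([0,0,-.019]);o=[]
    for L,cm,uv in((p[1]-.125,c,(277.7,304)),(p[1],cs,(242.4,187.6)),(p[1]-.07,cs,(254.5,159.6))):
        o+=list(np.array(proj(cm,t+T@(g+np.array([p[2],0,0])/1e3-L*a)))-uv)
    return o
for fix in(0,1):
    s=least_squares((lambda q:f([q[0],q[1],0])) if not fix else f,[43,.097]+[0]*fix);print(s.x,np.array(f(list(s.x)+[0]*(1-fix))))
E
```

```text
[-64.3543  -0.      60.8588] [-20.9128   0.       0.305 ] 74.524673957653
tilt 35.65574960199068
[16.0434  0.091 ] [ 2.5197 -4.0268 11.3427 -3.3642  4.3426 -1.8021]
[ 31.8919   0.0926 -13.2521] [ 2.4219 -0.0654  0.6237 -0.7651 -1.244   0.5698]
```

The fit gives a tilt of about 34° and an axis some 11 mm off the pad centre, so the pin slipped a little as it pivoted. The tip is at about (-63.5, 0, 60.5) mm in the tool frame. The bore should align the rest, so I'll go to port 1.

servo_tool --motion '[{"x": 20,"y": 21,"z": 0,"turn": 0},{"x": 21,"y": 21,"z": 0,"turn": 0},{"x": 20,"y": 22,"z": 20,"turn": 0},{"x": 0,"y": 0,"z": 30,"turn": 0},{"x": 0,"y": 0,"z": 25,"turn": 0}]'

```text
time: 6.12
position: [0.4747, -0.0342, 0.1449]
eef_rot: [0.001, -0.066, 0.998, 0.001]
ft_force: [0.7, -0.0, -0.4]
grip_width: 0.0179
grip_force: 15.0
```

servo_tool --motion '[{"x": 0,"y": 0,"z": 10,"turn": 0},{"x": 0,"y": 0,"z": 0,"turn": 0}]'

```text
time: 6.28
position: [0.4742, -0.0361, 0.1335]
eef_rot: [-0.002, -0.064, 0.998, 0.0]
ft_force: [-0.4, 0.8, -0.4]
grip_width: 0.0174
grip_force: 15.0
```

```bash
python3 - <<'E'
from h import *
np.set_printoptions(precision=4,suppress=True)
d=np.load('w3.npz');T,t=d['T'],d['t']
togo(t+T@np.array([61,63.8,93.5])/1000); print(sense()['ft_force'])
im=f_img('scene');m=proj(cam('scene'),[.5438,-.0383,.062]);print(m)
u,v=map(int,m);cv2.imwrite('pics/s4.png',cv2.resize(im[v-60:v+30,u-40:u+80],(720,540),interpolation=cv2.INTER_CUBIC))
print('mouth in crop',[(m[0]-u+40)*6,(m[1]-v+60)*6],u-40,v-60)
E
```

```text
t 6.28 tool mm [ -1.9 -10.1   7.2] yaw of y 97.39
[-0.4031  0.7854 -0.4088]
[np.float64(277.26847787607915), np.float64(220.11148455417958)]
mouth in crop [np.float64(241.61086725647488), np.float64(360.6689073250775)] 237 160
```

View pics/s4.png

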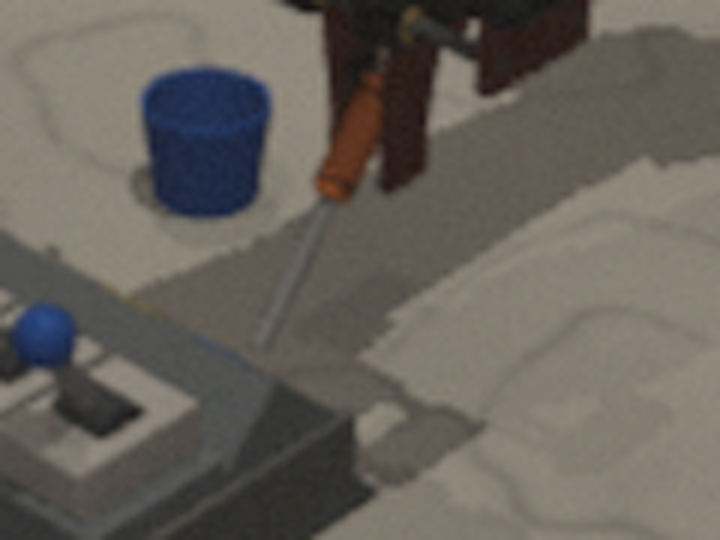

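The scene crop shows the tip at (262,345), i.e. (280.7,217.5) in the full frame, just short of the blue port. The arm stands 10 mm off in y, so I'll correct that.

```bash
cat > st.py <<'E'
from h import *
np.set_printoptions(precision=4,suppress=True)
PORT=np.array([[.5438,-.0383,.062],[.5496,-.0931,.062],[.5555,-.1482,.062]])
def go(tip,port,out):
    """tool shift (mm) that puts tip (tool mm) 'out' mm outside of the port's mouth on its axis"""
    s=sense();T=rot(s['eef_rot']);e=PORT[0]-PORT[2];e/=np.linalg.norm(e);xm=np.array([e[1],-e[0],0])
    tgt=PORT[port-1]+out/1000*(-.682*xm+np.array([0,0,.731]))
    print('t',s['time'],'shift',T.T@(tgt-s['position'])*1000-tip,'pos',s['position'],'F',s['ft_force'],
      'yaw err',np.degrees(np.arctan2(T[1,1],T[0,1])-np.arctan2(e[1],e[0])))
E
python3 - <<'E'
from st import *
s=sense();T=rot(s['eef_rot']);t=s['position'];cs=cam('scene')
def onp(u,v):
    p,dd=ray(cs,u,v);n=T[:,1];return T.T@(p+dd*((t-p)@n)/(dd@n)-t)*1000
print(onp(280.7,217.5),'neck',onp(237+334/6,160+195/6))
go(np.array([-63.5,0,60.5]),1,4)
E
```

```text
[-66.4663   0.      60.3419] neck [-21.5875   0.       6.1248]
t 6.3333 shift [ -1.5661 -10.3662   9.3701] pos [ 0.4754 -0.0366  0.1349] F [ 0.5337 -0.243  -0.58  ] yaw err 1.2622313119025481
```

servo_tool --motion '[{"x": 0,"y": -9,"z": 0,"turn": 1.2},{"x": 0,"y": 0,"z": 9,"turn": 0},{"x": 0,"y": 0,"z": 0,"turn": 0},{"x": 0,"y": 0,"z": 0,"turn": 0}]'

```text
time: 6.67
position: [0.4772, -0.0467, 0.1264]
eef_rot: [0.0, -0.052, 0.999, 0.0]
ft_force: [0.2, 0.3, -0.4]
grip_width: 0.0175
grip_force: 15.0
```

```bash
python3 -c "
from st import *
go(np.array([-65,0,60.5]),1,4)"
```

```text
t 6.6667 shift [0.6172 1.417  1.0251] pos [ 0.4772 -0.0467  0.1264] F [ 0.1826  0.2718 -0.4172] yaw err -0.06536217905654171
```

servo_tool --motion '[{"x": 0.6,"y": 1.4,"z": 1,"turn": 0},{"x": -2.7,"y": 0,"z": 2.9,"turn": 0},{"x": -2.7,"y": 0,"z": 2.9,"turn": 0},{"x": -2.7,"y": 0,"z": 2.9,"turn": 0},{"x": 0,"y": 0,"z": 0,"turn": 0}]'

```text
time: 7.08
position: [0.482, -0.0446, 0.1166]
eef_rot: [-0.003, -0.053, 0.999, 0.0]
ft_force: [-11.5, -1.2, 11.7]
grip_width: 0.018
grip_force: 15.0
```

servo_tool --motion '[{"x": -2.7,"y": 0,"z": 2.9,"turn": 0},{"x": 0,"y": 0,"z": 0,"turn": 0},{"x": 0,"y": 0,"z": 0,"turn": 0}]'

```text
time: 7.33
position: [0.4847, -0.0442, 0.1139]
eef_rot: [-0.002, -0.053, 0.999, 0.0]
ft_force: [-10.5, -0.8, 13.1]
grip_width: 0.0175
grip_force: 15.0
```

```bash
python3 -c "
from st import *
go(np.array([-65,0,60.5]),1,-12)"
```

```text
t 7.3333 shift [-2.8884 -0.3524 -0.1748] pos [ 0.4847 -0.0442  0.1139] F [-10.4673  -0.7844  13.1363] yaw err -0.041616200456673094
```

```bash
cat >> st.py <<'E'
def neck(im,u0=0,v0=0,port=None):
    """orange handle's lower end in scene picture -> tool mm in plane y=0, and world"""
    s=sense();T=rot(s['eef_rot']);t=s['position'];cs=cam('scene')
    g=np.array(proj(cs,t+T@np.array([-.01,0,-.01])))-[u0,v0];u,v=g.astype(int);b=im[v-25:v+25,u-25:u+25]
    h=cv2.cvtColor(b,cv2.COLOR_BGR2HSV);m=cv2.inRange(h,(2,130,60),(13,255,255));k,l,st,cc=cv2.connectedComponentsWithStats(m)
    i=1+np.argmax(st[1:,4]);ys,xs=np.where(l==i);P=np.stack([xs+u-25+u0,ys+v-25+v0],1).astype(float)
    def onp(q):
        p,dd=ray(cs,*q);n=T[:,1];return T.T@(p+dd*((t-p)@n)/(dd@n)-t)*1000
    Q=np.array([onp(q) for q in P])[:,[0,2]];c=Q.mean(0);w=np.linalg.svd(Q-c,full_matrices=False)[2][0]
    if w[1]<0:w=-w
    a=(Q-c)@w;lo=c+w*np.percentile(a,99);print('n',len(P),'tilt',np.degrees(np.arctan2(-w[0],w[1])),'centre',c,'low end',lo,'top',c+w*np.percentile(a,1))
    if port:
        e=PORT[0]-PORT[2];e/=np.linalg.norm(e);W=t+T@np.array([lo[0],0,lo[1]])/1000-PORT[port-1];xm=np.array([e[1],-e[0],0])
        print('neck rel mouth: out',W@(-.682*xm+np.array([0,0,.731]))*1000,'perp',W@(.731*xm+np.array([0,0,.682]))*1000,'y',W@e*1000)
E
python3 - <<'E'
from st import *
im=f_img('scene');cv2.imwrite('pics/s5.png',im);neck(im,port=1)
E
```

```text
n 84 tilt 13.994646049032507 centre [ -8.5351 -22.3   ] low end [-13.2747  -3.2831] top [ -2.6537 -45.8986]
neck rel mouth: out 71.73739437179829 perp 3.9045016245162576 y 0.3546277770082508
```

servo_tool --motion '[{"x": -0.5,"y": 0,"z": -2.3,"turn": 0},{"x": 0,"y": 0,"z": 0,"turn": 0}]'

```text
time: 7.55
position: [0.4871, -0.0439, 0.1163]
eef_rot: [-0.0, -0.053, 0.999, 0.0]
ft_force: [-5.3, 0.0, 4.8]
grip_width: 0.0174
grip_force: 15.0
```

servo_tool --motion '[{"x": -1.5,"y": 0,"z": -1.3,"turn": 0},{"x": 0,"y": 0,"z": 0,"turn": 0}]'

```text
time: 7.72
position: [0.4883, -0.0438, 0.1173]
eef_rot: [-0.001, -0.053, 0.999, 0.0]
ft_force: [-5.7, -0.5, 2.6]
grip_width: 0.0177
grip_force: 15.0
```

servo_tool --motion '[{"x": -1.5,"y": 0,"z": -1.3,"turn": 0},{"x": 0,"y": 0,"z": 0,"turn": 0}]'

```text
time: 7.88
position: [0.4901, -0.0436, 0.1185]
eef_rot: [-0.001, -0.053, 0.999, 0.0]
ft_force: [-6.0, -0.4, 3.2]
grip_width: 0.0176
grip_force: 15.0
```

servo_tool --motion '[{"x": -1.4,"y": 0,"z": 1.4,"turn": 0},{"x": 0,"y": 0,"z": 0,"turn": 0}]'

```text
time: 8.05
position: [0.4905, -0.0436, 0.1174]
eef_rot: [-0.002, -0.053, 0.999, 0.0]
ft_force: [-10.7, -1.7, 13.3]
grip_width: 0.017
grip_force: 15.0
```

```bash
python3 - <<'E'
from st import *
s=sense();T=rot(s['eef_rot']);t=s['position']
go(np.array([-57,0,51.7]),1,0)
im=f_img('scene');cv2.imwrite('pics/s6.png',im);neck(im,port=1)
m=proj(cam('scene'),PORT[0]);w=f_img('wrist');cv2.imwrite('pics/w6.png',w);tp=f_img('top');cv2.imwrite('pics/t6.png',tp)
u,v=map(int,m);a=cv2.resize(im[v-45:v+30,u-30:u+45],(400,400),interpolation=cv2.INTER_CUBIC)
b=cv2.resize(w[100:400,130:430],(400,400),interpolation=cv2.INTER_CUBIC)
mt=proj(cam('top'),PORT[0]);x,y=map(int,mt);c=cv2.resize(tp[y-25:y+25,x-50:x+50],(400,200),interpolation=cv2.INTER_CUBIC)
mw=proj(cam('wrist'),PORT[0])
cv2.imwrite('pics/c6.png',np.vstack([np.hstack([a,b]),np.hstack([c,0*c])]))
print('scene mouth',(m[0]-u+30)*400/75,(m[1]-v+45)*400/75,'org',u-30,v-45,'wrist mouth',(mw[0]-130)*4/3,(mw[1]-100)*4/3,'top',(mt[0]-x+50)*4,(mt[1]-y+25)*4)
E
```

```text
t 8.05 shift [ 3.2505 -0.3209  3.5448] pos [ 0.4905 -0.0436  0.1174] F [-10.7327  -1.7038  13.2501] yaw err -0.035442343852071886
n 81 tilt 19.2861333271134 centre [ -7.4212 -23.3568] low end [-13.6946  -5.429 ] top [  0.7456 -46.6957]
neck rel mouth: out 71.64223633309281 perp 12.374800560893112 y 0.31245271969375255
scene mouth 161.43188200575545 240.5945842889578 org 247 175 wrist mouth 198.5163419338885 252.98630653385976 top 201.46633028014503 100.97890840303569
```

View pics/c6.png

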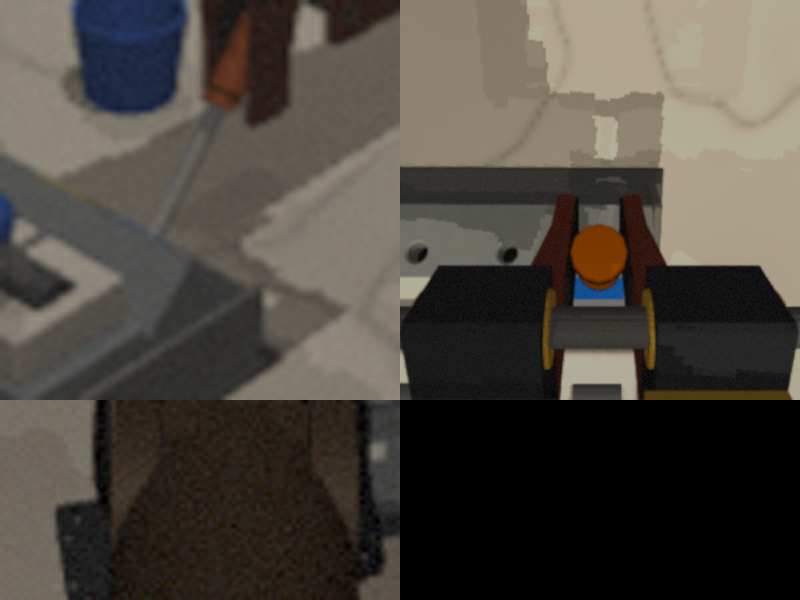

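The wrist crop shows ports 3 and 2 at (416,253) and (508,254), so port 1 lies at about (600,255), straight behind the handle's top at (599,254). The scene crop has the tip at about (155,237), the neck at (215,103) and the mouth predicted at (161,240).

```bash
cat >> st.py <<'E'
from scipy.optimize import least_squares
def fitpin(disc,tip,nk):
    s=sense();T=rot(s['eef_rot']);t=s['position'];cw,cs=cam('wrist'),cam('scene')
    def P(p,L): r=np.radians(p[2]);return t+T@(np.array([p[0]+L*np.sin(r),0,p[1]-L*np.cos(r)])/1000)
    def f(p):
        o=[]
        for L,cm,uv,w in((125,cw,disc,1),(0,cs,tip,1.5),(70,cs,nk,1.5)):
            if uv is not None:o+=list((np.array(proj(cm,P(p,L)))-uv)*w)
        return o
    r=least_squares(f,[-60,55,40]);print('tip',r.x[:2],'tilt',r.x[2],'res',r.fun)
    g=np.array([0,-19])-r.x[:2];a=np.radians(r.x[2]);print('grasp: along',g@[np.sin(a),-np.cos(a)],'perp',g@[np.cos(a),np.sin(a)])
    return r.x
E
python3 - <<'E'
from st import *
x=fitpin((279.3,290.5),(276.1,219.4),(287.3,194.3));x=fitpin(None,(276.1,219.4),(287.3,194.3))
go(np.array([x[0],0,x[1]]),1,0)
E
```

```text
tip [-58.1348  50.5582] tilt 35.18901500162672 res [ 0.9026 -0.014   0.0927 -0.0621 -0.1965  0.0421]
grasp: along 90.34842997620332 perp 7.426286222205007
tip [-58.3102  50.4106] tilt 35.79687771607816 res [ 0.0223 -0.0897 -0.0289  0.0856]
grasp: along 90.40506075554089 perp 6.69600090571712
t 8.2 shift [ 4.6776 -0.3133  4.9776] pos [ 0.4906 -0.0436  0.1175] F [-10.0528  -1.7586  12.1691] yaw err -0.03085704707371311
```

servo_tool --motion '[{"x": 1,"y": 0.3,"z": -1.1,"turn": 0},{"x": 1.5,"y": 0,"z": 1.4,"turn": 0},{"x": 1.5,"y": 0,"z": 1.4,"turn": 0},{"x": 0,"y": 0,"z": 0,"turn": 0}]'

```text
time: 8.53
position: [0.4885, -0.0436, 0.1157]
eef_rot: [0.001, -0.053, 0.999, 0.0]
ft_force: [-2.9, -1.2, 5.2]
grip_width: 0.0179
grip_force: 15.0
```

servo_tool --motion '[{"x": 0.75,"y": 0,"z": 0.7,"turn": 0},{"x": 0,"y": 0,"z": 0,"turn": 0}]'

```text
time: 8.7
position: [0.4879, -0.0437, 0.1151]
eef_rot: [0.001, -0.053, 0.999, -0.0]
ft_force: [-3.0, -0.0, 5.2]
grip_width: 0.0178
grip_force: 15.0
```

servo_tool --motion '[{"x": 0.75,"y": 0,"z": 0.7,"turn": 0},{"x": 0,"y": 0,"z": 0,"turn": 0}]'

```text
time: 8.87
position: [0.487, -0.0437, 0.1143]
eef_rot: [0.001, -0.053, 0.999, -0.0]
ft_force: [-1.1, -0.6, 3.6]
grip_width: 0.0174
grip_force: 15.0
```

servo_tool --motion '[{"x": 0.75,"y": 0,"z": 0.7,"turn": 0},{"x": 0,"y": 0,"z": 0,"turn": 0}]'

```text
time: 9.03
position: [0.4861, -0.0438, 0.1135]
eef_rot: [0.0, -0.053, 0.999, -0.0]
ft_force: [-0.7, -0.0, 1.9]
grip_width: 0.0178
grip_force: 15.0
```

servo_tool --motion '[{"x": -1.4,"y": 0,"z": 1.5,"turn": 0},{"x": -1.4,"y": 0,"z": 1.5,"turn": 0},{"x": 0,"y": 0,"z": 0,"turn": 0}]'

```text
time: 9.28
position: [0.4859, -0.0438, 0.1099]
eef_rot: [-0.003, -0.053, 0.999, 0.0]
ft_force: [-9.7, -0.9, 10.6]
grip_width: 0.0178
grip_force: 15.0
```

```bash
python3 -c "
from st import *
go(np.array([-58.2,0,50.5]),1,0)"
```

```text
t 9.2833 shift [-0.1707 -0.6024 -2.9031] pos [ 0.4859 -0.0438  0.1099] F [-9.7406 -0.938  10.6457] yaw err -0.0422913550268189
```

servo_tool --motion '[{"x": 1,"y": -0.3,"z": -1.1,"turn": 0},{"x": -1.1,"y": 0,"z": -1,"turn": 0},{"x": 0,"y": 0,"z": 0,"turn": 0}]'

```text
time: 9.53
position: [0.4882, -0.0439, 0.1123]
eef_rot: [-0.001, -0.053, 0.999, -0.0]
ft_force: [-3.4, -0.2, 1.2]
grip_width: 0.0176
grip_force: 15.0
```

servo_tool --motion '[{"x": -1.4,"y": 0,"z": 1.5,"turn": 0},{"x": 0,"y": 0,"z": 0,"turn": 0}]'

```text
time: 9.7
position: [0.4877, -0.044, 0.1107]
eef_rot: [-0.003, -0.053, 0.999, 0.0]
ft_force: [-11.1, -0.4, 11.1]
grip_width: 0.0174
grip_force: 15.0
```

servo_tool --motion '[{"x": 0,"y": -1,"z": 0,"turn": 0},{"x": 0,"y": 0,"z": 0,"turn": 0}]'

```text
time: 9.87
position: [0.4879, -0.0446, 0.1108]
eef_rot: [-0.002, -0.053, 0.999, 0.0]
ft_force: [-10.6, 1.1, 11.2]
grip_width: 0.0175
grip_force: 15.0
```

```bash
python3 -c "
from st import *
go(np.array([-58.2,0,50.5]),1,0)
im=f_img('scene');neck(im,port=1);print(get_calibration('scene')['fx'])"
```

```text
t 9.8667 shift [ 1.7255  0.3185 -1.9068] pos [ 0.4879 -0.0446  0.1108] F [-10.5688   1.0731  11.1729] yaw err -0.018245760886341368
n 65 tilt 16.80018218460145 centre [ -7.3673 -23.2925] low end [-12.4246  -6.5422] top [ -1.6276 -42.3033]
neck rel mouth: out 70.33483318787249 perp 5.704123243564931 y -0.3168806187454769
485.05206328035274
```

```bash
python3 - <<'E'
from st import *
for f,pts in(('w3',((338,199),(287,199))),('w6',((211,290),))):
    g=cv2.cvtColor(cv2.imread(f'pics/{f}.png'),cv2.COLOR_BGR2GRAY)
    for u,v in pts: print(f,'u from',u-10,'v from',v-8);print(g[v-8:v+9,u-10:u+11])
E
```

```text
w3 u from 328 v from 191
[[108 109 105 107 105 104 105 104 100  99 105 102 106 106 106 106 105 104
  108 105 105]
 [107 106 106 106 107 106 104 109 106 100 107 105 106 105 106 106 102 104
  106 104 104]
 [107 107 107 105 105 110 111 116 117 115 119 116 112 106 106 106 104 106
  102 103 104]
 [106 105 104 105 109 108 110 110 109 107 109 110 113 111 106 105 105 105
  105 104 104]
 [106 105 104 106 106 101  98  97  93  88  90  93 102 105 105 105 105 104
  104 105 102]
 [105 104 104 102  96  89  86  88  90  87  87  83  85  94  99 102 103 105
  104 105 105]
 [107 104 102  98  85  81  83  85  83  83  80  79  78  76  86  93 101 105
  107 104 105]
 [107 105 100  91  83  79  83  79  79  79  68  66  66  63  70  85  96 104
  105 105 107]
 [107 106 100  89  77  69  73  64  61  61  61  55  58  56  64  78  93 104
  106 105 106]
 [106 106 103  95  66  49  34  36  43  45  56  55  56  52  60  74  93 104
  105 104 105]
 [107 109 107  98  75  39  23  17  17  24  40  50  52  53  62  78  94 103
  105 104 106]
 [107 107 107 107  89  61  33  20  15  13  21  33  50  59  71  88 100 104
  105 105 104]
 [108 1
[... 2816 characters left out ...]
1  54  49  47  38  21  10  13  14  12  15  17  10  14  47  79
  101 107 109]
 [ 99  84  69  54  46  45  32  14  17   9  17  18  13  15  11  26  59  89
  106 108 109]
 [100  83  74  59  48  43  32  16  11  11  11  11  15  16  31  49  76  97
  107 109 108]
 [104  91  77  65  57  46  33  17  13  14  15  11  14  24  47  71  90 102
  108 107 109]
 [107  99  85  75  65  51  39  26  12  14  13  18  26  43  69  89 102 108
  110 106 108]
 [109 106 101  85  71  62  54  38  32  32  37  42  49  69  88 103 108 109
  107 107 108]
 [109 108 106 100  88  74  69  58  53  53  65  71  80  91 103 105 108 106
  106 108 107]
 [ 95  97  95  93  91  82  69  60  58  61  69  80  89  91  93  93  94  93
   92  93  93]]
```

```bash
python3 - <<'E'
from st import *
d=np.load('w3.npz');k=get_calibration('wrist');c3=(k,d['p'],d['A'])
s=sense();T=rot(s['eef_rot']);c,p,A=cam('wrist');off=T.T@(p-s['position']);Ac=T.T@A
T6=rot(np.array([-.002,-.053,.9986,0])/np.linalg.norm([.002,.053,.9986]));p6=np.array([.4906,-.0436,.1175])+T6@off;c6=(k,p6,T6@Ac)
r3,r6=ray(c3,287.0,198.8),ray(c6,210.2,291.0)
print(tri(r3,r6),plane(c3,287,198.8,.062),plane(c6,210.2,291.,.062),plane(c6,142.,289.9,.062))
print(PORT)
E
```

```text
(array([ 0.5491, -0.0934,  0.0646]), np.float64(3.0293202554140442e-05)) [ 0.5498 -0.0932  0.062 ] [ 0.5508 -0.0939  0.062 ] [ 0.5557 -0.1491  0.062 ]
[[ 0.5438 -0.0383  0.062 ]
 [ 0.5496 -0.0931  0.062 ]
 [ 0.5555 -0.1482  0.062 ]]
```

servo_tool --motion '[{"x": 0.5,"y": 0.3,"z": -2.2,"turn": 0},{"x": 0,"y": 0,"z": 0,"turn": 0}]'

```text
time: 10.08
position: [0.4903, -0.0443, 0.1135]
eef_rot: [0.001, -0.053, 0.999, -0.0]
ft_force: [-0.1, 0.0, -0.0]
grip_width: 0.0175
grip_force: 15.0
```

servo_tool --motion '[{"x": 1.5,"y": 0,"z": 1.4,"turn": 0},{"x": 0,"y": 0,"z": 0,"turn": 0}]'

```text
time: 10.25
position: [0.4885, -0.0446, 0.1118]
eef_rot: [0.0, -0.053, 0.999, -0.0]
ft_force: [-0.7, -0.5, 0.6]
grip_width: 0.0177
grip_force: 15.0
```

servo_tool --motion '[{"x": 1.5,"y": 0,"z": 1.4,"turn": 0},{"x": 0,"y": 0,"z": 0,"turn": 0}]'

```text
time: 10.42
position: [0.4865, -0.0448, 0.1101]
eef_rot: [-0.0, -0.053, 0.999, -0.0]
ft_force: [0.5, -0.0, -0.2]
grip_width: 0.0175
grip_force: 15.0
```

servo_tool --motion '[{"x": 1.5,"y": 0,"z": 1.4,"turn": 0},{"x": 0,"y": 0,"z": 0,"turn": 0}]'

```text
time: 10.58
position: [0.4847, -0.045, 0.1086]
eef_rot: [-0.0, -0.053, 0.999, -0.0]
ft_force: [0.3, -0.3, -0.7]
grip_width: 0.0177
grip_force: 15.0
```

```bash
python3 -c "
from st import *
go(np.array([-58.2,0,50.5]),1,0)"
```

```text
t 10.5833 shift [-1.3345  0.3992 -3.9513] pos [ 0.4847 -0.045   0.1086] F [ 0.2969 -0.2583 -0.6579] yaw err -0.025030698023819842
```

```bash
python3 - <<'E'
from st import *
cs=cam('scene');e=PORT[0]-PORT[2];e/=np.linalg.norm(e);xm=np.array([e[1],-e[0],0])
for i,o in enumerate(((243.81,215.40),(227.82,206.26),(214.7,197.2))):
    b=PORT[i]+[.0006,-.0006,0]+.119*xm;b[2]=.135;print(np.array(proj(cs,b))-o)
q=PORT[0]
for d in(xm,e,[0,0,1]):print(np.array(proj(cs,q+.001*np.array(d)))-proj(cs,q))
im=f_img('scene');cv2.imwrite('pics/s7.png',im);g=cv2.cvtColor(im,cv2.COLOR_BGR2GRAY);g0=cv2.cvtColor(cv2.imread('pics/scene.png'),cv2.COLOR_BGR2GRAY)
s=sense();T=rot(s['eef_rot']);t=s['position']
tp=proj(cs,t+T@np.array([-56.5,0,48.7])/1000);print('tip pred',tp,'mouth',proj(cs,q));u,v=map(int,tp)
print(u-10,v-14);print(g[v-14:v+9,u-10:u+13])
E
```

```text
[-1.5936  0.4463]
[-1.4472  0.4768]
[-3.4634  0.8571]
[-0.2668  0.1626]
[0.2841 0.1561]
[ 0.0031 -0.318 ]
tip pred [np.float64(277.9222450287243), np.float64(220.2182383936905)] mouth [np.float64(277.26847787607915), np.float64(220.11148455417958)]
267 206
[[ 94  92  93  93  92  92  91  94  91  92  92  92  90  89  89 100  96  81
   83  91  90  91  92]
 [ 92  91  92  95  95  92  93  94  91  90  91  89  91  93  99  98  86  81
   89  90  88  89  88]
 [ 92  91  91  90  91  93  90  94  92  91  92  92  85  97 102  92  82  84
   92  90  90  90  89]
 [ 91  93  93  92  93  93  91  91  89  91  89  88  90  95  97  79  83  91
   91  91  90  87  84]
 [ 92  94  92  93  91  92  92  93  92  91  93  88  93 102  91  80  88  90
   89  87  86  83  81]
 [ 93  93  92  92  92  93  91  94  94  89  93  96 102  98  84  85  92  89
   84  82  82  85  84]
 [ 91  91  92  90  92  93  92  93  93  93  93  98 101  87  81  87  88  85
   82  83  84  83  85]
 [ 93  93  92  95  93  95  92  89  92  89  92 107  94  79  83  85  84  84
   83  82  82  86  83]
 [ 82  86  93  92  93  93  92  90  95  95 106 105  82  77  84  84  
[... 688 characters left out ...]
 88  87  87  85  87]
 [ 80  82  85  83  83  82  81  82  83  83  83  79  80  78  79  83  83  86
   86  87  90  87  88]
 [ 79  81  83  80  80  81  78  82  82  83  82  81  78  81  80  70  71  78
   85  90  91  90  95]
 [ 79  79  82  84  80  82  80  80  80  80  82  79  80  83  80  67  60  63
   77  89  93  92  95]
 [108  88  82  81  80  78  82  81  81  79  82  84  80  81  74  62  57  53
   56  68  78  93  93]
 [129 120 101  81  83  78  78  78  83  83  83  80  80  77  69  56  53  54
   53  56  61  71  83]
 [133 128 110  83  82  78  83  79  80  82  81  82  79  72  59  56  53  52
   54  51  52  55  64]
 [118 102  91  80  83  81  84  80  78  78  82  81  78  70  55  55  54  53
   56  53  56  53  52]]
```

servo_tool --motion '[{"x": -1.4,"y": 0,"z": 1.5,"turn": 0},{"x": 0,"y": 0,"z": 0,"turn": 0}]'

```text
time: 10.8
position: [0.4847, -0.045, 0.1073]
eef_rot: [-0.002, -0.053, 0.999, 0.0]
ft_force: [-7.5, -0.4, 8.9]
grip_width: 0.0176
grip_force: 15.0
```

servo_tool --motion '[{"x": -1.4,"y": 0,"z": 1.5,"turn": 0},{"x": 0,"y": 0,"z": 0,"turn": 0}]'

```text
time: 10.97
position: [0.4851, -0.045, 0.1058]
eef_rot: [-0.003, -0.053, 0.999, 0.0]
ft_force: [-11.4, -0.3, 11.2]
grip_width: 0.0177
grip_force: 15.0
```

servo_tool --motion '[{"x": -1.4,"y": 0,"z": 1.5,"turn": 0},{"x": 0,"y": 0,"z": 0,"turn": 0}]'

```text
time: 11.13
position: [0.486, -0.0449, 0.1042]
eef_rot: [-0.003, -0.053, 0.999, 0.0]
ft_force: [-12.7, 0.4, 11.9]
grip_width: 0.0175
grip_force: 15.0
```

servo_tool --motion '[{"x": 1,"y": 0,"z": -1.1,"turn": 0},{"x": 0,"y": 0,"z": 0,"turn": 0},{"x": -0.7,"y": 0,"z": -0.7,"turn": 0},{"x": -0.7,"y": 0,"z": -0.7,"turn": 0},{"x": 0,"y": 0,"z": 0,"turn": 0}]'

```text
time: 11.55
position: [0.4883, -0.0446, 0.1066]
eef_rot: [-0.002, -0.053, 0.999, 0.0]
ft_force: [-6.1, -1.4, 3.1]
grip_width: 0.0179
grip_force: 15.0
```

servo_tool --motion '[{"x": -0.7,"y": 0,"z": -0.7,"turn": 0},{"x": -0.7,"y": 0,"z": -0.6,"turn": 0}]'

```text
time: 11.72
position: [0.4897, -0.0444, 0.1078]
eef_rot: [-0.002, -0.053, 0.999, 0.0]
ft_force: [-5.2, -1.6, 1.5]
grip_width: 0.018
grip_force: 15.0
```

servo_tool --motion '[{"x": -0.7,"y": 0,"z": -0.7,"turn": 0},{"x": -0.7,"y": 0,"z": -0.6,"turn": 0}]'

```text
time: 11.88
position: [0.4915, -0.0442, 0.1093]
eef_rot: [-0.001, -0.053, 0.999, 0.0]
ft_force: [-4.7, -0.4, 0.9]
grip_width: 0.0178
grip_force: 15.0
```

servo_tool --motion '[{"x": -0.7,"y": 0,"z": -0.7,"turn": 0},{"x": -0.7,"y": 0,"z": -0.6,"turn": 0}]'

```text
time: 12.05
position: [0.4936, -0.044, 0.1108]
eef_rot: [-0.0, -0.053, 0.999, 0.0]
ft_force: [-4.0, -0.7, 0.5]
grip_width: 0.0174
grip_force: 15.0
```

servo_tool --motion '[{"x": -0.7,"y": 0,"z": -0.7,"turn": 0},{"x": -0.7,"y": 0,"z": -0.6,"turn": 0}]'

```text
time: 12.22
position: [0.4955, -0.0438, 0.1123]
eef_rot: [0.0, -0.053, 0.999, -0.0]
ft_force: [-4.3, -0.7, 0.6]
grip_width: 0.0176
grip_force: 15.0
```

servo_tool --motion '[{"x": -0.7,"y": 0,"z": -0.7,"turn": 0},{"x": -0.7,"y": 0,"z": -0.6,"turn": 0}]'

```text
time: 12.38
position: [0.497, -0.0436, 0.1136]
eef_rot: [0.0, -0.053, 0.999, 0.0]
ft_force: [-3.0, 1.2, -0.1]
grip_width: 0.0178
grip_force: 15.0
```

```bash
cat >> st.py <<'E'
def shaft(im,t,T,tip0=(-57,50),port=1):
    cs=cam('scene');g=cv2.GaussianBlur(cv2.cvtColor(im,cv2.COLOR_BGR2GRAY).astype(np.float32),(3,3),0)
    a=np.array(proj(cs,t+T@(np.array([tip0[0],0,tip0[1]])/1000)));h=np.array(proj(cs,t+T@np.array([-.022,0,.006])))
    pts=[]
    for v in range(int(h[1])+2,int(a[1])-2):
        u0=h[0]+(a[0]-h[0])*(v-h[1])/(a[1]-h[1]);us=np.arange(int(u0)-8,int(u0)+9)
        r=g[v,us];sc=r[:-2]-r[2:] ;i=np.argmax(sc);pts.append((us[i]+1-1.0,v))   # bright shaft, dark right edge
    P=np.array(pts,float);k=np.polyfit(P[:,1],P[:,0],1);
    for _ in range(3):
        r=abs(P[:,0]-np.polyval(k,P[:,1]));ok=r<1.2
        if ok.sum()>6:k=np.polyfit(P[ok,1],P[ok,0],1)
    def onp(q):
        p,dd=ray(cs,*q);n=T[:,1];return T.T@(p+dd*((t-p)@n)/(dd@n)-t)*1000
    A,B=[onp((np.polyval(k,v),v)) for v in(h[1],a[1])];w=B-A
    print('inl',ok.sum(),len(P),'tilt',np.degrees(np.arctan2(-w[0],w[2])),'x at z=-19',A[0]+w[0]/w[2]*(-19-A[2]),'line end',B)
def disc(im):
    h=cv2.cvtColor(im[220:345,220:340],cv2.COLOR_BGR2HSV);m=cv2.inRange(h,(2,170,90),(14,255,255));k,l,s,c=cv2.connectedComponentsWithStats(m)
    i=1+np.argmax(s[1:,4]);return s[i]+np.array([220,220,0,0,0])
E
python3 - <<'E'
from st import *
Q=lambda q:rot(np.array(q)/np.linalg.norm(q))
shaft(cv2.imread('pics/s6.png'),np.array([.4906,-.0436,.1175]),Q([-.002,-.053,.9986,0]));print(disc(cv2.imread('pics/w6.png')))
shaft(cv2.imread('pics/s7.png'),np.array([.4847,-.045,.1086]),Q([0,-.053,.9986,0]))
s=sense();im=f_img('scene');w=f_img('wrist');cv2.imwrite('pics/s8.png',im);cv2.imwrite('pics/w8.png',w)
shaft(im,s['position'],rot(s['eef_rot']));neck(im,port=1);print(disc(w),s['position'],s['ft_force'])
d=np.load('w3.npz');shaft(cv2.imread('pics/s3.png'),d['t'],d['T'],(-64,60))
E
```

```text
inl 16 16 tilt 40.796163289760315 x at z=-19 -7.2496586556430245 line end [-63.7892   0.      46.5106]
[ 258  268   42   44 1370]
inl 15 15 tilt 44.36213695719532 x at z=-19 -10.940414041547843 line end [-71.2661  -0.      42.684 ]
inl 16 16 tilt 39.561037076863705 x at z=-19 -6.766969670810646 line end [-61.7542   0.      47.5602]
n 49 tilt 13.966344905332894 centre [ -4.6802 -24.3066] low end [-8.6209 -8.4619] top [ -0.3769 -41.6097]
neck rel mouth: out 70.20329650076307 perp 12.868855640056927 y -0.3465031917404988
[ 257  257   44   45 1499] [ 0.497  -0.0436  0.1136] [-2.9892  1.163  -0.0695]
inl 22 22 tilt 38.34349951491103 x at z=-19 -19.62850562734069 line end [-77.3908   0.      54.0257]
```

servo_tool --motion '[{"x": 0,"y": 0,"z": 0,"turn": 0},{"x": 7,"y": 0,"z": -7,"turn": 0},{"x": 25,"y": 0,"z": 0,"turn": 0},{"x": 25,"y": 0,"z": 0,"turn": 0},{"x": 20,"y": 0,"z": 15,"turn": 0}]' --grip_force 40

```text
time: 12.9
position: [0.4209, -0.0521, 0.1077]
eef_rot: [0.003, -0.053, 0.999, -0.0]
ft_force: [0.4, -0.2, -0.0]
grip_width: 0.0175
grip_force: 40.0
```

servo_tool --motion '[{"x": 0,"y": 0,"z": 20,"turn": 0},{"x": 0,"y": 0,"z": 15,"turn": 0},{"x": 0,"y": 0,"z": 8,"turn": 0},{"x": 0,"y": 0,"z": 0,"turn": 0},{"x": 0,"y": 0,"z": 0,"turn": 0}]'

```text
time: 13.32
position: [0.4206, -0.0519, 0.0629]
eef_rot: [0.0, -0.053, 0.999, -0.0]
ft_force: [0.6, -0.4, -0.3]
grip_width: 0.0168
grip_force: 40.0
```

```bash
python3 - <<'E'
from st import *
s=sense();im=f_img('scene');w=f_img('wrist');tp=f_img('top');cv2.imwrite('pics/s9.png',im);cv2.imwrite('pics/t9.png',tp)
shaft(im,s['position'],rot(s['eef_rot']),(-62,52));neck(im);print(disc(w),s['position'],s['ft_force'])
E
```

```text
inl 16 16 tilt 38.42860169170986 x at z=-19 -7.025406851549281 line end [-62.9586  -0.      51.4978]
n 50 tilt 10.36112928324829 centre [ -3.5934 -23.8676] low end [-6.7669 -6.5105] top [ -0.0878 -43.0416]
[ 258  256   43   45 1472] [ 0.4206 -0.0519  0.0629] [ 0.5682 -0.4349 -0.3166]
```

servo_tool --motion '[{"x": 0,"y": 0,"z": 4,"turn": 0},{"x": 0,"y": 0,"z": 0,"turn": 0}]'

```text
time: 13.63
position: [0.4203, -0.0518, 0.0585]
eef_rot: [0.0, -0.053, 0.999, 0.0]
ft_force: [0.8, 0.0, -0.6]
grip_width: 0.0172
grip_force: 40.0
```

servo_tool --motion '[{"x": 0,"y": 0,"z": 2,"turn": 0},{"x": 0,"y": 0,"z": 0,"turn": 0}]'

```text
time: 13.8
position: [0.42, -0.0518, 0.0564]
eef_rot: [-0.0, -0.053, 0.999, 0.0]
ft_force: [-0.2, 0.6, -1.5]
grip_width: 0.0175
grip_force: 40.0
```

servo_tool --motion '[{"x": 0,"y": 0,"z": 2,"turn": 0},{"x": 0,"y": 0,"z": 0,"turn": 0}]'

```text
time: 13.97
position: [0.42, -0.0518, 0.0543]
eef_rot: [-0.0, -0.053, 0.999, 0.0]
ft_force: [-0.2, 1.2, -1.2]
grip_width: 0.0174
grip_force: 40.0
```

servo_tool --motion '[{"x": 0,"y": 0,"z": 2,"turn": 0},{"x": 0,"y": 0,"z": 0,"turn": 0}]'

```text
time: 14.13
position: [0.42, -0.0518, 0.0523]
eef_rot: [-0.0, -0.053, 0.999, 0.0]
ft_force: [0.1, -0.2, -2.2]
grip_width: 0.0172
grip_force: 40.0
```

servo_tool --motion '[{"x": 0,"y": 0,"z": 1.5,"turn": 0},{"x": 0,"y": 0,"z": 0,"turn": 0}]'

```text
time: 14.3
position: [0.42, -0.0518, 0.0508]
eef_rot: [-0.0, -0.053, 0.999, 0.0]
ft_force: [-0.8, -0.7, -1.3]
grip_width: 0.0173
grip_force: 40.0
```

servo_tool --motion '[{"x": 0,"y": 0,"z": 1.5,"turn": 0},{"x": 0,"y": 0,"z": 0,"turn": 0}]'

```text
time: 14.47
position: [0.42, -0.0518, 0.0494]
eef_rot: [-0.0, -0.053, 0.999, 0.0]
ft_force: [0.4, -0.3, -0.6]
grip_width: 0.0173
grip_force: 40.0
```

servo_tool --motion '[{"x": 0,"y": 0,"z": 1.5,"turn": 0},{"x": 0,"y": 0,"z": 0,"turn": 0}]'

```text
time: 14.63
position: [0.42, -0.0518, 0.0478]
eef_rot: [-0.0, -0.053, 0.999, 0.0]
ft_force: [-0.2, 0.6, -0.4]
grip_width: 0.0176
grip_force: 40.0
```

servo_tool --motion '[{"x": 0,"y": 0,"z": 1.5,"turn": 0},{"x": 0,"y": 0,"z": 0,"turn": 0}]'

```text
time: 14.8
position: [0.42, -0.0518, 0.0463]
eef_rot: [-0.0, -0.053, 0.999, 0.0]
ft_force: [-0.3, 0.4, 0.2]
grip_width: 0.0173
grip_force: 40.0
```

servo_tool --motion '[{"x": 0,"y": 0,"z": 1.5,"turn": 0},{"x": 0,"y": 0,"z": 0,"turn": 0}]'

```text
time: 14.97
position: [0.42, -0.0518, 0.0448]
eef_rot: [-0.0, -0.053, 0.999, 0.0]
ft_force: [-0.4, -1.0, -0.1]
grip_width: 0.0174
grip_force: 40.0
```

servo_tool --motion '[{"x": 0,"y": 0,"z": 1.5,"turn": 0},{"x": 0,"y": 0,"z": 0,"turn": 0}]'

```text
time: 15.13
position: [0.4201, -0.0518, 0.0434]
eef_rot: [-0.0, -0.053, 0.999, 0.0]
ft_force: [0.8, 0.7, -0.7]
grip_width: 0.017
grip_force: 40.0
```

servo_tool --motion '[{"x": 0,"y": 0,"z": 1.5,"turn": 0},{"x": 0,"y": 0,"z": 0,"turn": 0}]'

```text
time: 15.3
position: [0.42, -0.0518, 0.0419]
eef_rot: [-0.0, -0.053, 0.999, 0.0]
ft_force: [0.6, -0.3, -0.5]
grip_width: 0.0175
grip_force: 40.0
```

servo_tool --motion '[{"x": 0,"y": 0,"z": 1.5,"turn": 0},{"x": 0,"y": 0,"z": 0,"turn": 0}]'

```text
time: 15.47
position: [0.4201, -0.0518, 0.0404]
eef_rot: [-0.0, -0.053, 0.999, 0.0]
ft_force: [-0.1, 0.2, -0.9]
grip_width: 0.0171
grip_force: 40.0
```

servo_tool --motion '[{"x": 0,"y": 0,"z": 1.5,"turn": 0},{"x": 0,"y": 0,"z": 0,"turn": 0}]'

```text
time: 15.63
position: [0.4199, -0.0519, 0.039]
eef_rot: [-0.0, -0.053, 0.999, 0.0]
ft_force: [-3.2, -1.0, 4.9]
grip_width: 0.0173
grip_force: 40.0
```

servo_tool --motion '[{"x": 0,"y": 0,"z": 1.5,"turn": 0},{"x": 0,"y": 0,"z": 0,"turn": 0}]'

```text
time: 15.8
position: [0.4194, -0.052, 0.0378]
eef_rot: [-0.001, -0.053, 0.999, 0.0]
ft_force: [-5.9, -0.5, 12.4]
grip_width: 0.0174
grip_force: 40.0
```

servo_tool --motion '[{"x": 0,"y": 0,"z": 1.5,"turn": 0},{"x": 0,"y": 0,"z": 0,"turn": 0}]'

```text
time: 15.97
position: [0.4186, -0.052, 0.0363]
eef_rot: [-0.001, -0.053, 0.999, 0.0]
ft_force: [-9.1, -0.4, 15.8]
grip_width: 0.0174
grip_force: 40.0
```

servo_tool --motion '[{"x": 0,"y": 0,"z": 1.5,"turn": 0},{"x": 0,"y": 0,"z": 0,"turn": 0}]'

```text
time: 16.13
position: [0.4178, -0.0521, 0.0347]
eef_rot: [-0.002, -0.052, 0.999, 0.0]
ft_force: [-9.2, 0.1, 17.3]
grip_width: 0.0173
grip_force: 40.0
```

```bash
python3 - <<'E'
from st import *
s=sense();T=rot(s['eef_rot']);t=s['position'];im=f_img('scene');cv2.imwrite('pics/s10.png',im);cs=cam('scene')
a=np.array(proj(cs,t+T@np.array([-.06,0,.04])));h=np.array(proj(cs,t+T@np.array([-.013,0,-.005])));print('tip40',a,'neck',h,t)
g=cv2.cvtColor(im,cv2.COLOR_BGR2GRAY);u,v=a.astype(int)
print(u-12,v-14);print('\n'.join(' '.join(f'{x:3d}' for x in r) for r in g[v-14:v+10,u-12:u+14]))
E
```

```text
tip40 [293.7223 230.0039] neck [305.5369 209.3748] [ 0.4178 -0.0521  0.0347]
281 216
 95  91  92  93  91  89  91  94  92  91  89  85  79  77  79  79  78  81  80  87 102  84  65  74  80  83
109  93  95  93  92  94  93  93  95  89  85  80  78  79  79  80  79  79  87  99  99  78  65  71  80  86
120  92  92  96  94  95  93  87  86  82  78  81  77  80  79  81  80  79  93 101  87  74  70  73  75  79
119  94  93  92  93  92  89  83  79  80  79  79  79  78  78  76  77  85 100  94  78  75  78  79  80  76
130 125 110  92  92  90  82  80  78  79  77  75  78  77  76  73  78  94  99  86  73  78  79  80  82  80
131 134 111  81  81  77  77  73  75  73  86 100  90  75  75  70  83  98  94  78  81  87  84  79  79  76
104 116 108  98  96 102 103 104 104 104 113 122  99  76  96  98  99  99  86  82  90  94  88  77  75  74
 84  87  88 101 113 120 121 120 121 121 121 123 115 108 105 101 101  88  80  90  89  87  78  72  71  74
 77  70  58  73  95 115 124 125 123 123 124 122 123 115 104  99  96  82  84  94  85  78  72  74  79  76
 74  62  56  56  65  84 100 117 124 124 123 123 122 111 103 104  88  81 103 111
[... 780 characters left out ...]
  68  61  53  51  47  48  47  49 105 139 135 126 122 123 123 123 124 122 124
 53  55  54  60  67  69  66  55  51  50  43  50  47  51  52 106 139 134 124 125 123 121 125 122 123 123
 52  58  60  70  65  55  52  50  50  47  48  47  48  48  61 111 138 136 129 125 125 124 124 124 122 122
 60  66  68  61  54  52  47  49  48  49  46  47  52  46  61 110 138 136 136 132 128 125 124 123 123 124
 70  66  56  54  47  51  52  48  46  48  50  49  49  49  60 112 138 137 137 139 136 128 122 124 124 124
 61  52  47  48  51  49  47  49  48  47  48  46  47  50  62 110 138 138 139 138 138 134 128 125 123 124
 55  50  47  47  49  47  47  49  45  48  51  46  49  49  53  85 115 135 137 138 136 136 129 123 124 124
```

```bash
python3 - <<'E'
from st import *
s=sense();T=rot(s['eef_rot']);t=s['position'];cs=cam('scene')
def onp(u,v):
    p,dd=ray(cs,u,v);n=T[:,1];return T.T@(p+dd*((t-p)@n)/(dd@n)-t)*1000
for q in((294.5,228.5),(293,228.95),(293,230)): print(onp(*q))
e=PORT[0]-PORT[2];e/=np.linalg.norm(e);xm=np.array([e[1],-e[0],0]);o=PORT[0]+.045*xm-.055*e
for x in(-.085,-.1,-.075):
    print(x,proj(cs,o*[1,1,0]+x*xm+.1025*e),proj(cs,o*[1,1,0]+x*xm+.055*e), 'tcp xm',(t-o)@xm)
E
```

```text
[-56.9504  -0.      36.5508]
[-63.1653  -0.      34.7481]
[-63.0386   0.      38.3735]
-0.085 [np.float64(300.6116709772435), np.float64(240.18973570656732)] [np.float64(287.26829887319855), np.float64(232.7127657253232)] tcp xm -0.1717261319793564
-0.1 [np.float64(304.31444583605617), np.float64(237.68911416442614)] [np.float64(290.9899175128675), np.float64(230.31420692021646)] tcp xm -0.1717261319793564
-0.075 [np.float64(298.1135773243417), np.float64(241.87679123679075)] [np.float64(284.7580936720536), np.float64(234.33057651433154)] tcp xm -0.1717261319793564
```

servo_tool --motion '[{"x": 0,"y": 0,"z": -20,"turn": 0},{"x": 0,"y": 0,"z": -30,"turn": 0},{"x": -10,"y": 0,"z": -15,"turn": 0},{"x": -10,"y": 0,"z": 0,"turn": 0},{"x": 0,"y": 0,"z": 0,"turn": 0}]'

```text
time: 16.6
position: [0.4428, -0.0493, 0.1002]
eef_rot: [0.002, -0.053, 0.999, 0.0]
ft_force: [-0.0, 0.2, -0.6]
grip_width: 0.0173
grip_force: 40.0
```

```bash
sed -i 's/^PORT=.*/PORT=np.array([[.5443,-.0388,.062],[.5502,-.0935,.062],[.5559,-.1486,.062]])/' st.py; python3 - <<'E'
from st import *
go(np.array([-60,0,32]),1,6)
s=sense();im=f_img('scene');cv2.imwrite('pics/s11.png',im);w=f_img('wrist');cv2.imwrite('pics/w11.png',w);print(disc(w))
T=rot(s['eef_rot']);t=s['position'];cs=cam('scene');a=np.array(proj(cs,t+T@np.array([-.06,0,.032])));u,v=a.astype(int);print(a,u-10,v-12)
g=cv2.cvtColor(im,cv2.COLOR_BGR2GRAY);print('\n'.join(' '.join(f'{x:3d}' for x in r) for r in g[v-12:v+8,u-10:u+16]))
E
```

```text
t 16.6 shift [-37.8333  -0.3935   2.265 ] pos [ 0.4428 -0.0493  0.1002] F [-0.0211  0.2314 -0.5748] yaw err 0.07460107293778559
[ 258  254   43   45 1480]
[288.116 211.428] 278 199
 81  80  81  85  90  91  92  91  89  91  89  90  89  91  93  90  89  90 100  89  82  89  89  92  88  90
 87  87  90  91  87  92  92  89  92  95  92  93  91  87  91  89  89  99  98  82  84  91  91  91  89  89
 92  90  92  92  91  89  91  92  91  90  90  91  92  89  90  89  94  98  88  82  88  93  87  83  87  83
 92  93  90  93  92  92  88  90  91  92  89  89  92  91  92  91  99  97  83  82  88  87  83  83  81  83
 92  92  91  92  91  91  91  90  90  89  89  90  91  91  90  94  99  87  81  85  84  83  85  82  81  86
 92  93  91  92  91  92  92  89  92  89  89  91  91  86  92  99  94  78  79  85  84  84  84  82  83  84
 91  93  89  93  90  89  91  93  87  91  89  91  92  91  98  99  86  75  81  84  82  84  86  83  82  81
 91  93  91  92  92  93  90  90  91  90  90  89  90  93 104  91  77  80  83  83  83  81  85  81  86  85
 95  91  91  91  92  91  90  90  92  92  91  85  90  99 100  81  78  81  83  84  85  83
[... 460 characters left out ...]
  93  92  91 100 104  89  84  89  90  90  85  82  84  82  86  88  84  83  84
 94  92  92  91  92  91  90  91  90  91  94  91  76  82  90  94  91  89  88  88  83  84  84  86  86  85
 92  95  91  91  91  92  91  93  91  93  90  89  87  88  92  94  92  91  90  89  87  87  82  84  85  82
 93  91  92  90  96  94  94  92  92  91  92  92  92  94  90  91  93  93  92  93  93  91  86  85  79  80
 92  90  92  90  94  90  91  91  93  93  92  93  90  93  91  93  92  91  94  93  94  92  92  89  80  79
 90  94  91  91  90  94  93  94  90  93  92  92  92  92  95  90  91  91  93  91  90  90  89  84  77  76
 93  90  91  92  93  93  93  91  92  92  95  92  91  91  88  90  93  94  92  92  90  88  89  85  83  81
```

```bash
python3 - <<'E'
from st import *
s=sense();T=rot(s['eef_rot']);t=s['position'];cs=cam('scene')
def onp(u,v):
    p,dd=ray(cs,u,v);n=T[:,1];return T.T@(p+dd*((t-p)@n)/(dd@n)-t)*1000
for b in((0,0),(-1.5,.45)):
    A=onp(278+11.7+b[0],212+b[1]);B=onp(278+19.2+b[0],199+b[1]);E=onp(289.4+b[0],212.7+b[1]);w=A-B;print(E,'tilt',np.degrees(np.arctan2(-w[0],w[2])))
E
```

```text
[-58.276  -0.     36.565] tilt 46.358822430821675
[-64.1873   0.      35.0589] tilt 46.34757037240914
```

servo_tool --motion '[{"x": -18,"y": -0.4,"z": 0,"turn": 0},{"x": -18.3,"y": 0,"z": 1.3,"turn": 0},{"x": 0,"y": 0,"z": 0,"turn": 0},{"x": 0,"y": 0,"z": 0,"turn": 0}]'

```text
time: 17.03
position: [0.4751, -0.0463, 0.0967]
eef_rot: [-0.002, -0.053, 0.999, -0.0]
ft_force: [-0.2, 0.6, -1.0]
grip_width: 0.0174
grip_force: 40.0
```

```bash
python3 -c "
from st import *
go(np.array([-61.5,0,33]),1,6)"
```

```text
t 17.0333 shift [-4.0633  0.1283 -2.9337] pos [ 0.4751 -0.0463  0.0967] F [-0.2072  0.6037 -1.0348] yaw err 0.036680698960655574
```

servo_tool --motion '[{"x": -4,"y": 0,"z": -2.9,"turn": 0},{"x": 0,"y": 0,"z": 0,"turn": 0},{"x": 0,"y": 0,"z": 0,"turn": 0}]'

```text
time: 17.28
position: [0.4796, -0.0459, 0.101]
eef_rot: [-0.0, -0.053, 0.999, 0.0]
ft_force: [-0.1, 0.0, -0.3]
grip_width: 0.0167
grip_force: 40.0
```

servo_tool --motion '[{"x": -1.4,"y": 0,"z": 1.4,"turn": 0},{"x": 0,"y": 0,"z": 0,"turn": 0}]'

```text
time: 17.45
position: [0.4814, -0.0457, 0.0996]
eef_rot: [-0.0, -0.053, 0.999, 0.0]
ft_force: [-0.7, -0.5, -1.2]
grip_width: 0.0172
grip_force: 40.0
```

servo_tool --motion '[{"x": -0.7,"y": 0,"z": 0.7,"turn": 0},{"x": 0,"y": 0,"z": 0,"turn": 0}]'

```text
time: 17.62
position: [0.4822, -0.0456, 0.099]
eef_rot: [-0.0, -0.053, 0.999, 0.0]
ft_force: [-0.9, 0.6, -1.8]
grip_width: 0.0171
grip_force: 40.0
```

servo_tool --motion '[{"x": -0.7,"y": 0,"z": 0.7,"turn": 0},{"x": 0,"y": 0,"z": 0,"turn": 0}]'

```text
time: 17.78
position: [0.483, -0.0455, 0.0983]
eef_rot: [0.0, -0.053, 0.999, 0.0]
ft_force: [-0.3, -0.4, -1.5]
grip_width: 0.0176
grip_force: 40.0
```

```bash
python3 -c "
from st import *
go(np.array([-61.5,0,33]),1,0)"
```

```text
t 17.7833 shift [-0.216   0.2167  3.261 ] pos [ 0.483  -0.0455  0.0983] F [-0.2599 -0.3561 -1.4638] yaw err 0.027056124943547206
```

servo_tool --motion '[{"x": 1,"y": 0.2,"z": 1.6,"turn": 0},{"x": 0,"y": 0,"z": 0,"turn": 0}]'

```text
time: 17.95
position: [0.4816, -0.0454, 0.0965]
eef_rot: [-0.0, -0.053, 0.999, 0.0]
ft_force: [-1.1, 0.6, -1.0]
grip_width: 0.0174
grip_force: 40.0
```

servo_tool --motion '[{"x": -0.7,"y": 0,"z": 0.7,"turn": 0},{"x": 0,"y": 0,"z": 0,"turn": 0}]'

```text
time: 18.12
position: [0.4826, -0.0454, 0.0959]
eef_rot: [-0.0, -0.053, 0.999, 0.0]
ft_force: [0.1, 0.1, -0.9]
grip_width: 0.0171
grip_force: 40.0
```

servo_tool --motion '[{"x": -0.7,"y": 0,"z": 0.7,"turn": 0},{"x": 0,"y": 0,"z": 0,"turn": 0}]'

```text
time: 18.28
position: [0.4834, -0.0453, 0.0953]
eef_rot: [0.0, -0.053, 0.999, 0.0]
ft_force: [-0.1, -0.0, -0.2]
grip_width: 0.0173
grip_force: 40.0
```

servo_tool --motion '[{"x": -0.7,"y": 0,"z": 0.7,"turn": 0},{"x": 0,"y": 0,"z": 0,"turn": 0}]'

```text
time: 18.45
position: [0.4841, -0.0452, 0.0946]
eef_rot: [0.0, -0.053, 0.999, 0.0]
ft_force: [-0.5, 0.7, -1.5]
grip_width: 0.0172
grip_force: 40.0
```

```bash
python3 -c "
from st import *
go(np.array([-61.5,0,33]),1,0)"
```

```text
t 18.45 shift [ 0.9661  0.0085 -0.4369] pos [ 0.4841 -0.0452  0.0946] F [-0.4786  0.7045 -1.5254] yaw err 0.027906289889621502
```

servo_tool --motion '[{"x": -1.4,"y": 0,"z": 1.4,"turn": 0},{"x": 0,"y": 0,"z": 0,"turn": 0}]'

```text
time: 18.62
position: [0.4856, -0.0451, 0.0931]
eef_rot: [0.0, -0.053, 0.999, -0.0]
ft_force: [0.9, 0.0, -0.9]
grip_width: 0.0169
grip_force: 40.0
```

servo_tool --motion '[{"x": -0.7,"y": 0,"z": 0.7,"turn": 0},{"x": 0,"y": 0,"z": 0,"turn": 0}]'

```text
time: 18.78
position: [0.4861, -0.045, 0.0924]
eef_rot: [-0.0, -0.053, 0.999, 0.0]
ft_force: [0.8, -0.3, -0.8]
grip_width: 0.0172
grip_force: 40.0
```

servo_tool --motion '[{"x": -0.7,"y": 0,"z": 0.7,"turn": 0},{"x": 0,"y": 0,"z": 0,"turn": 0}]'

```text
time: 18.95
position: [0.4868, -0.0449, 0.0918]
eef_rot: [-0.0, -0.053, 0.999, 0.0]
ft_force: [-0.4, -0.4, -0.4]
grip_width: 0.0169
grip_force: 40.0
```

```bash
python3 -c "
from st import *
go(np.array([-61.5,0,33]),1,0)"
```

```text
t 18.95 shift [ 3.7116  0.0188 -3.2468] pos [ 0.4868 -0.0449  0.0918] F [-0.3992 -0.3774 -0.3658] yaw err 0.025038832291616187
```

servo_tool --motion '[{"x": -1.4,"y": 0,"z": 1.5,"turn": 0},{"x": -1.4,"y": 0,"z": 1.5,"turn": 0},{"x": 0,"y": 0,"z": 0,"turn": 0}]'

```text
time: 19.2
position: [0.4897, -0.0446, 0.0886]
eef_rot: [-0.0, -0.053, 0.999, 0.0]
ft_force: [-0.1, -0.6, -1.1]
grip_width: 0.0169
grip_force: 40.0
```

servo_tool --motion '[{"x": -1.4,"y": 0,"z": 1.5,"turn": 0},{"x": -1.4,"y": 0,"z": 1.5,"turn": 0},{"x": 0,"y": 0,"z": 0,"turn": 0}]'

```text
time: 19.45
position: [0.4909, -0.0446, 0.0859]
eef_rot: [-0.002, -0.053, 0.999, 0.0]
ft_force: [-8.4, -0.4, 12.8]
grip_width: 0.0171
grip_force: 40.0
```

```bash
python3 -c "
from st import *
go(np.array([-61.5,0,33]),1,0)"
```

```text
t 19.45 shift [ 7.675   0.1245 -9.2793] pos [ 0.4909 -0.0446  0.0859] F [-8.3506 -0.3878 12.7705] yaw err 0.0034797249692762426
```

servo_tool --motion '[{"x": 3,"y": 0,"z": -3.2,"turn": 0},{"x": 5,"y": 0,"z": -5.4,"turn": 0},{"x": 5,"y": 0,"z": -5.4,"turn": 0},{"x": 3,"y": 0,"z": -3.2,"turn": 0},{"x": 0,"y": -18,"z": 0,"turn": 0}]'

```text
time: 19.87
position: [0.4779, -0.0612, 0.1039]
eef_rot: [0.0, -0.055, 0.999, 0.001]
ft_force: [-0.3, 0.6, -1.5]
grip_width: 0.0172
grip_force: 40.0
```

servo_tool --motion '[{"x": 0,"y": -19,"z": 0,"turn": 0},{"x": 0,"y": -18,"z": 0,"turn": 0},{"x": 0,"y": 0,"z": 0,"turn": 0},{"x": 0,"y": 0,"z": 0,"turn": 0}]'

```text
time: 20.2
position: [0.4821, -0.1015, 0.1034]
eef_rot: [0.0, -0.052, 0.999, -0.0]
ft_force: [-0.4, 0.4, -0.8]
grip_width: 0.0173
grip_force: 40.0
```

```bash
python3 -c "
from st import *
go(np.array([-61.5,0,33]),2,0)"
```

```text
t 20.2 shift [-7.0087  0.8821  8.3889] pos [ 0.4821 -0.1015  0.1034] F [-0.4096  0.3958 -0.7784] yaw err -0.09649813859226448
```

servo_tool --motion '[{"x": -2.7,"y": 0.9,"z": 2.9,"turn": 0},{"x": -2.7,"y": 0,"z": 2.9,"turn": 0},{"x": 0,"y": 0,"z": 0,"turn": 0}]'

```text
time: 20.45
position: [0.4879, -0.0981, 0.0967]
eef_rot: [-0.0, -0.054, 0.999, 0.0]
ft_force: [-0.5, -0.1, -0.7]
grip_width: 0.0175
grip_force: 40.0
```

servo_tool --motion '[{"x": -2,"y": 0,"z": 2.2,"turn": 0},{"x": -2,"y": 0,"z": 2.2,"turn": 0},{"x": 0,"y": 0,"z": 0,"turn": 0}]'

```text
time: 20.7
position: [0.4917, -0.0984, 0.0924]
eef_rot: [-0.0, -0.053, 0.999, 0.0]
ft_force: [-0.8, 0.0, -0.3]
grip_width: 0.0177
grip_force: 40.0
```

servo_tool --motion '[{"x": -2,"y": 0,"z": 2.2,"turn": 0},{"x": -2,"y": 0,"z": 2.2,"turn": 0},{"x": 0,"y": 0,"z": 0,"turn": 0}]'

```text
time: 20.95
position: [0.4957, -0.0983, 0.088]
eef_rot: [-0.0, -0.053, 0.999, 0.0]
ft_force: [-0.4, 0.8, -0.8]
grip_width: 0.0172
grip_force: 40.0
```

```bash
python3 -c "
from st import *
go(np.array([-61.5,0,33]),2,0)"
```

```text
t 20.95 shift [ 6.7966 -1.0186 -6.9759] pos [ 0.4957 -0.0983  0.088 ] F [-0.4286  0.8389 -0.813 ] yaw err 0.03828636391924606
```

servo_tool --motion '[{"x": -1.4,"y": -0.8,"z": 1.5,"turn": 0},{"x": -1.4,"y": 0,"z": 1.5,"turn": 0},{"x": 0,"y": 0,"z": 0,"turn": 0}]'

```text
time: 21.2
position: [0.4984, -0.0991, 0.0852]
eef_rot: [-0.0, -0.053, 0.999, -0.0]
ft_force: [-0.5, -0.3, -0.4]
grip_width: 0.0171
grip_force: 40.0
```

servo_tool --motion '[{"x": -1.4,"y": 0,"z": 1.5,"turn": 0},{"x": -1.4,"y": 0,"z": 1.5,"turn": 0},{"x": 0,"y": 0,"z": 0,"turn": 0}]'

```text
time: 21.45
position: [0.5012, -0.0987, 0.0822]
eef_rot: [-0.0, -0.053, 0.999, -0.0]
ft_force: [-0.2, 0.1, -0.5]
grip_width: 0.0171
grip_force: 40.0
```

```bash
python3 -c "
from st import *
go(np.array([-61.5,0,33]),2,0)"
```

```text
t 21.45 shift [ 12.2305   0.0117 -12.7888] pos [ 0.5012 -0.0987  0.0822] F [-0.2436  0.1007 -0.5402] yaw err 0.022144500688086318
```

servo_tool --motion '[{"x": -2,"y": 0,"z": 2.2,"turn": 0},{"x": -2,"y": 0,"z": 2.2,"turn": 0},{"x": 0,"y": 0,"z": 0,"turn": 0}]'

```text
time: 21.7
position: [0.5054, -0.0982, 0.0777]
eef_rot: [0.0, -0.053, 0.999, -0.0]
ft_force: [0.4, 0.2, -0.3]
grip_width: 0.0173
grip_force: 40.0
```

servo_tool --motion '[{"x": -2,"y": 0,"z": 2.2,"turn": 0},{"x": -2,"y": 0,"z": 2.2,"turn": 0},{"x": 0,"y": 0,"z": 0,"turn": 0}]'

```text
time: 21.95
position: [0.5094, -0.0977, 0.0732]
eef_rot: [-0.0, -0.053, 0.999, 0.0]
ft_force: [-0.0, -0.1, -0.8]
grip_width: 0.0171
grip_force: 40.0
```

```bash
python3 -c "
from st import *
go(np.array([-61.5,0,33]),2,0)"
```

```text
t 21.95 shift [ 20.454   -0.1528 -21.8043] pos [ 0.5094 -0.0977  0.0732] F [-0.0417 -0.1181 -0.824 ] yaw err 0.03534838954074987
```

servo_tool --motion '[{"x": -1.4,"y": 0,"z": 1.5,"turn": 0},{"x": 0,"y": 0,"z": 0,"turn": 0}]'

```text
time: 22.12
position: [0.5106, -0.0975, 0.0719]
eef_rot: [-0.0, -0.053, 0.999, 0.0]
ft_force: [-0.0, -0.2, -0.4]
grip_width: 0.0175
grip_force: 40.0
```

servo_tool --motion '[{"x": -1.4,"y": 0,"z": 1.5,"turn": 0},{"x": 0,"y": 0,"z": 0,"turn": 0}]'

```text
time: 22.28
position: [0.5107, -0.0976, 0.0707]
eef_rot: [-0.001, -0.053, 0.999, 0.0]
ft_force: [-6.0, -0.4, 9.4]
grip_width: 0.0173
grip_force: 40.0
```

```bash
python3 -c "
from st import *
go(np.array([-61.5,0,33]),2,0)"
```

```text
t 22.2833 shift [ 21.7492  -0.0575 -24.3692] pos [ 0.5107 -0.0976  0.0707] F [-5.982  -0.3816  9.3587] yaw err 0.012862665778290934
```

servo_tool --motion '[{"x": -1.2,"y": 0,"z": 1.3,"turn": 0},{"x": 0,"y": 0,"z": 0,"turn": 0},{"x": 4,"y": 0,"z": -4.3,"turn": 0},{"x": 7,"y": 0,"z": -7.5,"turn": 0},{"x": 7,"y": 0,"z": -7.5,"turn": 0}]'

```text
time: 22.7
position: [0.4948, -0.0992, 0.089]
eef_rot: [0.0, -0.053, 0.999, -0.0]
ft_force: [-0.7, -0.2, -0.9]
grip_width: 0.0174
grip_force: 40.0
```

servo_tool --motion '[{"x": 7,"y": 0,"z": -7.5,"turn": 0},{"x": 7,"y": 0,"z": -7.5,"turn": 0},{"x": 0,"y": -18,"z": 0,"turn": 0},{"x": 0,"y": -19,"z": 0,"turn": 0},{"x": 0,"y": -18,"z": 0,"turn": 0}]'

```text
time: 23.12
position: [0.487, -0.156, 0.1047]
eef_rot: [0.001, -0.053, 0.999, -0.0]
ft_force: [-0.0, -0.1, -2.6]
grip_width: 0.0174
grip_force: 40.0
```

servo_tool --motion '[{"x": 0,"y": 0,"z": 0,"turn": 0},{"x": 0,"y": 0,"z": 0,"turn": 0},{"x": 0,"y": 0,"z": 0,"turn": 0}]'

```text
time: 23.37
position: [0.4867, -0.1547, 0.1039]
eef_rot: [0.0, -0.053, 0.999, 0.0]
ft_force: [0.2, 0.3, -1.1]
grip_width: 0.0176
grip_force: 40.0
```

```bash
python3 -c "
from st import *
go(np.array([-61.5,0,33]),3,0)"
```

```text
t 23.3667 shift [-7.9175 -1.2209  8.8923] pos [ 0.4867 -0.1547  0.1039] F [ 0.2043  0.3171 -1.146 ] yaw err 0.02801487385289016
```

servo_tool --motion '[{"x": -2.7,"y": -1,"z": 2.9,"turn": 0},{"x": -2.7,"y": 0,"z": 2.9,"turn": 0},{"x": 0,"y": 0,"z": 0,"turn": 0}]'

```text
time: 23.62
position: [0.4929, -0.1549, 0.0973]
eef_rot: [-0.0, -0.054, 0.999, 0.0]
ft_force: [0.3, 1.6, -1.1]
grip_width: 0.0176
grip_force: 40.0
```

servo_tool --motion '[{"x": -2,"y": 0,"z": 2.2,"turn": 0},{"x": -2,"y": 0,"z": 2.2,"turn": 0},{"x": 0,"y": 0,"z": 0,"turn": 0}]'

```text
time: 23.87
position: [0.4967, -0.1551, 0.0929]
eef_rot: [-0.0, -0.053, 0.999, 0.0]
ft_force: [0.6, -0.3, -0.9]
grip_width: 0.0176
grip_force: 40.0
```

servo_tool --motion '[{"x": -2,"y": 0,"z": 2.2,"turn": 0},{"x": -2,"y": 0,"z": 2.2,"turn": 0},{"x": 0,"y": 0,"z": 0,"turn": 0}]'

```text
time: 24.12
position: [0.5007, -0.1549, 0.0886]
eef_rot: [-0.0, -0.053, 0.999, 0.0]
ft_force: [-0.7, -0.2, -1.2]
grip_width: 0.0175
grip_force: 40.0
```

```bash
python3 -c "
from st import *
go(np.array([-61.5,0,33]),3,0)"
```

```text
t 24.1167 shift [ 5.9284  0.412  -6.4058] pos [ 0.5007 -0.1549  0.0886] F [-0.7076 -0.2233 -1.185 ] yaw err 0.032744516820653886
```

servo_tool --motion '[{"x": -2,"y": 0.3,"z": 2.2,"turn": 0},{"x": -2,"y": 0,"z": 2.2,"turn": 0},{"x": 0,"y": 0,"z": 0,"turn": 0}]'

```text
time: 24.37
position: [0.5046, -0.1543, 0.0843]
eef_rot: [-0.0, -0.053, 0.999, 0.0]
ft_force: [0.4, 0.3, -0.8]
grip_width: 0.0174
grip_force: 40.0
```

servo_tool --motion '[{"x": -2,"y": 0,"z": 2.2,"turn": 0},{"x": -2,"y": 0,"z": 2.2,"turn": 0},{"x": 0,"y": 0,"z": 0,"turn": 0}]'

```text
time: 24.62
position: [0.5087, -0.1538, 0.0799]
eef_rot: [-0.0, -0.053, 0.999, -0.0]
ft_force: [0.3, -0.7, -0.6]
grip_width: 0.0169
grip_force: 40.0
```

servo_tool --motion '[{"x": -2,"y": 0,"z": 2.2,"turn": 0},{"x": 0,"y": 0,"z": 0,"turn": 0}]'

```text
time: 24.78
position: [0.5106, -0.1536, 0.0777]
eef_rot: [-0.0, -0.053, 0.999, 0.0]
ft_force: [1.0, 0.6, -1.3]
grip_width: 0.0172
grip_force: 40.0
```

```bash
python3 -c "
from st import *
go(np.array([-61.5,0,33]),3,0)"
```

```text
t 24.7833 shift [ 15.893    0.203  -17.2735] pos [ 0.5106 -0.1536  0.0777] F [ 0.9646  0.5871 -1.2522] yaw err 0.02873309254458781
```

servo_tool --motion '[{"x": -2,"y": 0,"z": 2.2,"turn": 0},{"x": -2,"y": 0,"z": 2.2,"turn": 0},{"x": 0,"y": 0,"z": 0,"turn": 0}]'

```text
time: 25.03
position: [0.5147, -0.1532, 0.0732]
eef_rot: [-0.0, -0.053, 0.999, -0.0]
ft_force: [-0.3, 0.6, -0.6]
grip_width: 0.0174
grip_force: 40.0
```

servo_tool --motion '[{"x": -1.4,"y": 0,"z": 1.5,"turn": 0},{"x": -1.4,"y": 0,"z": 1.5,"turn": 0},{"x": 0,"y": 0,"z": 0,"turn": 0}]'

```text
time: 25.28
position: [0.5161, -0.1532, 0.0706]
eef_rot: [-0.001, -0.053, 0.999, 0.0]
ft_force: [-5.7, -0.8, 7.7]
grip_width: 0.0172
grip_force: 40.0
```

servo_tool --motion '[{"x": -0.7,"y": 0,"z": 0.7,"turn": 0},{"x": 0,"y": 0,"z": 0,"turn": 0}]'

```text
time: 25.45
position: [0.5162, -0.1532, 0.0703]
eef_rot: [-0.001, -0.053, 0.999, 0.0]
ft_force: [-9.7, -0.1, 12.7]
grip_width: 0.0173
grip_force: 40.0
```

```bash
python3 -c "
from st import *
go(np.array([-61.5,0,33]),3,0)"
```

```text
t 25.45 shift [ 21.4897   0.4254 -24.8075] pos [ 0.5162 -0.1532  0.0703] F [-9.6916 -0.0917 12.71  ] yaw err -0.009536493919910424
```

servo_tool --motion '[{"x": 1,"y": 0,"z": -1,"turn": 0},{"x": 0,"y": 0,"z": 0,"turn": 0},{"x": 0,"y": 0,"z": 0,"turn": 0}]' --claw 0.45

```text
time: 25.7
position: [0.5174, -0.1529, 0.071]
eef_rot: [0.0, -0.053, 0.999, -0.0]
ft_force: [-0.9, -1.2, 0.3]
grip_width: 0.0339
grip_force: 0.0
```

servo_tool --motion '[{"x": 1,"y": 0,"z": -5,"turn": 0},{"x": 1,"y": 0,"z": -6,"turn": 0},{"x": 1,"y": 0,"z": -5,"turn": 0},{"x": 0,"y": 0,"z": 0,"turn": 0}]'

```text
time: 26.03
position: [0.5145, -0.1536, 0.0883]
eef_rot: [0.001, -0.053, 0.999, -0.0]
ft_force: [-0.2, -0.0, 0.4]
grip_width: 0.0393
grip_force: 0.0
```

```bash
python3 - <<'E'
from st import *
go(np.array([-61.5,0,33]),3,0)
s=sense();im=f_img('scene');cv2.imwrite('pics/s12.png',im);w=f_img('wrist');cv2.imwrite('pics/w12.png',w);print(disc(w))
T=rot(s['eef_rot']);t=s['position'];c=cam('wrist');m=T.T@(PORT[2]-t)*1000;print('mouth tool',m)
for d in(0,3,6):
    r=np.radians(43+d);print(d,proj(c,t+T@((m+90*np.array([np.sin(r),0,-np.cos(r)]))/1000)))
E
```

```text
t 26.0333 shift [19.8133  0.5902 -6.6417] pos [ 0.5145 -0.1536  0.0883] F [-0.1723 -0.0284  0.376 ] yaw err 0.012080376606775151
[264 248  33  36 828]
mouth tool [-41.6867   0.5902  26.3583]
0 [np.float64(280.85225432930133), np.float64(265.5572358683375)]
3 [np.float64(280.8224489735746), np.float64(255.40725772009216)]
6 [np.float64(280.7893629516023), np.float64(245.76124462420216)]
```

servo_tool --motion '[{"x": 0.5,"y": 0.3,"z": 0,"turn": 0},{"x": 0,"y": 0,"z": 0,"turn": 0},{"x": 0,"y": 0,"z": 0,"turn": 0},{"x": 0,"y": 0,"z": 0,"turn": 0},{"x": 0,"y": 0,"z": 0,"turn": 0}]' --claw 0.0 --grip_force 40

```text
time: 26.55
position: [0.5132, -0.153, 0.0868]
eef_rot: [-0.0, -0.053, 0.999, 0.0]
ft_force: [-0.2, 1.3, 0.4]
grip_width: 0.0173
grip_force: 40.0
```

```bash
python3 - <<'E'
from st import *
s=sense();w=f_img('wrist');print(disc(w),s['grip_width'],s['grip_force'],s['ft_force'])
T=rot(s['eef_rot']);t=s['position'];m=T.T@(PORT[2]-t)*1000;print('mouth tool',m,'tip',m+35*np.array([-.682,0,.731]))
# to stand: tip over the hole centre (.5405,.2583) 
tip=m+35*np.array([-.682,0,.731]);print('tool shift to put tip at hole centre, z=.056',T.T@(np.array([.5405,.2583,.056])-t)*1000-tip)
E
```

```text
[ 261  220   37   36 1044] 0.017321383141549525 39.99899625778198 [-0.2112  1.2867  0.4088]
mouth tool [-42.945   -0.1123  24.7664] tip [-66.815   -0.1123  50.3514]
tool shift to put tip at hole centre, z=.056 [ -3.7223 406.2547 -19.5387]
```

```bash
sed -i 's/im\[220:345,220:340\]/im[150:345,220:340]/; s/np.array(\[220,220,0,0,0\])/np.array([220,150,0,0,0])/' st.py; python3 - <<'E'
from st import *
s=sense();w=f_img('wrist');print(disc(w));T=rot(s['eef_rot']);t=s['position'];c=cam('wrist');m=T.T@(PORT[2]-t)*1000
for d in(0,3,6,9):
  for L in(90,100):
    r=np.radians(43+d);print(d,L,proj(c,t+T@((m+L*np.array([np.sin(r),0,-np.cos(r)]))/1000)),np.linalg.norm(c[1]-(t+T@((m+L*np.array([np.sin(r),0,-np.cos(r)]))/1000))))
E
```

```text
[ 261  219   37   37 1042]
0 90 [np.float64(279.784609355106), np.float64(268.3130695850484)] 0.13863016392001262
0 100 [np.float64(279.89358086619), np.float64(262.20433207346133)] 0.12896896994459087
3 90 [np.float64(279.7717854666243), np.float64(258.0889743024361)] 0.13999528218980684
3 100 [np.float64(279.87638632781653), np.float64(250.1814612438392)] 0.13059714296103275
6 90 [np.float64(279.75699090979583), np.float64(248.36748925881477)] 0.14173439568555854
6 100 [np.float64(279.8568322542346), np.float64(238.83493352672045)] 0.13266504295309883
9 90 [np.float64(279.7404277512302), np.float64(239.19370517375293)] 0.14382927051661665
9 100 [np.float64(279.835209888345), np.float64(228.21607526056712)] 0.1351469669021446
```

servo_tool --motion '[{"x": 6,"y": 0,"z": -6.4,"turn": 0},{"x": 7,"y": 0,"z": -7.5,"turn": 0},{"x": 7,"y": 0,"z": -7.5,"turn": 0},{"x": 8,"y": 0,"z": -12,"turn": 0},{"x": 6,"y": 0,"z": -24,"turn": 0}]'

```text
time: 27.07
position: [0.4768, -0.1565, 0.1438]
eef_rot: [-0.002, -0.053, 0.999, 0.0]
ft_force: [0.5, 0.6, -0.0]
grip_width: 0.0167
grip_force: 40.0
```

servo_tool --motion '[{"x": -4,"y": 36,"z": -12,"turn": 0},{"x": -4,"y": 37,"z": 0,"turn": 0},{"x": -4,"y": 37,"z": 0,"turn": 0},{"x": -4,"y": 37,"z": 0,"turn": 0},{"x": -4,"y": 37,"z": 0,"turn": 0}]'

```text
time: 27.48
position: [0.4793, 0.0296, 0.1576]
eef_rot: [0.001, -0.052, 0.999, 0.0]
ft_force: [-0.3, 1.4, -0.2]
grip_width: 0.017
grip_force: 40.0
```

servo_tool --motion '[{"x": -4,"y": 37,"z": 0,"turn": 0},{"x": -4,"y": 37,"z": 0,"turn": 0},{"x": -4,"y": 37,"z": 0,"turn": 0},{"x": -4,"y": 37,"z": 0,"turn": 0},{"x": 0,"y": 37,"z": 0,"turn": 0}]'

```text
time: 27.9
position: [0.4763, 0.2153, 0.1575]
eef_rot: [0.001, -0.052, 0.999, 0.0]
ft_force: [0.8, 1.0, -0.7]
grip_width: 0.0174
grip_force: 40.0
```

servo_tool --motion '[{"x": 0,"y": 36,"z": 0,"turn": 0},{"x": 0,"y": 0,"z": 0,"turn": 0},{"x": 0,"y": 0,"z": 0,"turn": 0}]'

```text
time: 28.15
position: [0.4716, 0.2517, 0.157]
eef_rot: [0.0, -0.055, 0.998, 0.0]
ft_force: [0.3, -0.8, -0.8]
grip_width: 0.0173
grip_force: 40.0
```

```bash
python3 - <<'E'
from st import *
s=sense();T=rot(s['eef_rot']);t=s['position'];tip=np.array([-68.3,0,49]);c=cam('wrist');cs=cam('scene')
togo(t);print(t,s['ft_force'],'shift',T.T@(np.array([.5405,.2583,.054])-t)*1000-tip)
w=f_img('wrist');im=f_img('scene');cv2.imwrite('pics/w13.png',w);cv2.imwrite('pics/s13.png',im);d=disc(w);print(d)
a=np.array(proj(cs,t+T@tip/1000));u,v=a.astype(int);print(a,u-14,v-14)
g=cv2.cvtColor(im,cv2.COLOR_BGR2GRAY);print('\n'.join(' '.join(f'{x:3d}' for x in r) for r in g[v-14:v+12,u-14:u+14]))
E
```

```text
t 28.15 tool mm [0. 0. 0.] yaw of y 96.29
[0.4716 0.2517 0.157 ] [ 0.3283 -0.774  -0.8263] shift [-0.8821 -1.0237 53.9892]
[ 261  219   37   37 1052]
[369.6129 263.3109] 355 249
 91  90  90  92  89  85  87  78  79  79  84  85  88  98 109 122 133 131 133 132 132 119  94  99 101  91 106 128
 87  88  87  87  88  81  79  82  81  82  86  92  90  92  92 102 122 133 133 131 121 102  98 101  97 102 122 133
 83  82  82  83  80  79  82  84  88  88  91  90  92  90  92 106 126 131 133 132 112  96 101  98  91 110 124 129
 83  81  81  83  82  84  85  88  90  94  91  90  93  89  91  99 124 134 134 121 100 100 101  91  96 117 123 126
 88  88  88  86  88  90  89  91  92  89  89  91  92  90  90  90 115 133 127 106  95 103  95  93 112 125 127 129
 89  94  89  90  91  90  89  91  92  88  92  92  91  93  91 108 125 132 118  97 102 102  95 103 119 125 124 124
 93  92  92  90  91  92  93  92  93  94  91  94  93  94  93 101 123 125 105 102 102  93 101 122 125 126 127 124
 93  92  90  93  93  92  92  93  92  92  97  95  90  92  95  91 104 106 104 103  98  94 112 126 126 125 123 125
 91  94  93  92  91  93  9
[... 1289 characters left out ...]
  45  43  40  40  46  55  53
 93  93  95  93  95  94  95  93  95  93  92  92  97  94  93  93  95  92  92  83  58  44  42  39  37  40  44  51
 94  91  93  93  94  96  90  93  92  94  93  92  92  94  91  93  96  92  93  78  49  40  38  41  42  42  43  45
 93  93  91  94  94  91  91  93  94  94  96  95  92  92  92  92  92  95  93  73  43  44  41  44  41  44  39  40
 95  94  93  94  95  94  93  95  93  95  96  95  92  93  88  79  81  87  90  67  39  41  40  44  43  46  41  42
 92  93  92  94  94  92  93  95  93  93  91  87  76  68  63  57  65  77  82  77  50  42  40  39  43  39  45  39
 93  95  93  91  94  96  92  91  87  85  79  70  53  48  47  54  64  69  77  86  68  42  41  41  36  41  39  34
```

servo_tool --motion '[{"x": -1,"y": -1,"z": 16,"turn": 0},{"x": -1,"y": 0,"z": 18,"turn": 0},{"x": 0,"y": 0,"z": 14,"turn": 0},{"x": 0,"y": 0,"z": 6,"turn": 0},{"x": 0,"y": 0,"z": 0,"turn": 0}]'

```text
time: 28.67
position: [0.4743, 0.247, 0.1015]
eef_rot: [-0.001, -0.052, 0.999, -0.001]
ft_force: [-0.5, -0.4, -0.6]
grip_width: 0.0169
grip_force: 40.0
```

```bash
python3 - <<'E'
from st import *
s=sense();T=rot(s['eef_rot']);t=s['position'];tip=np.array([-68.3,0,49])
print(t,s['ft_force'],'shift',T.T@(np.array([.5405,.2583,.047])-t)*1000-tip)
E
```

```text
[0.4743 0.247  0.1015] [-0.4827 -0.3562 -0.576 ] shift [1.1739 4.4747 5.3379]
```

servo_tool --motion '[{"x": 0.3,"y": 4.3,"z": 0,"turn": 0},{"x": 0,"y": 0,"z": 0,"turn": 0},{"x": 0,"y": 0,"z": 2.5,"turn": 0},{"x": 0,"y": 0,"z": 2.5,"turn": 0},{"x": 0,"y": 0,"z": 0,"turn": 0}]'

```text
time: 29.08
position: [0.4741, 0.2533, 0.0974]
eef_rot: [0.0, -0.053, 0.999, 0.0]
ft_force: [0.3, 0.6, -0.9]
grip_width: 0.0172
grip_force: 40.0
```

```bash
python3 - <<'E'
from st import *
s=sense();T=rot(s['eef_rot']);t=s['position'];tip=np.array([-68.3,0,49])
print(t,s['ft_force'],'shift',T.T@(np.array([.5405,.2583,.047])-t)*1000-tip)
E
```

```text
[0.4741 0.2533 0.0974] [ 0.285   0.6493 -0.8575] shift [ 1.8178 -1.9947  1.4192]
```

servo_tool --motion '[{"x": 1,"y": -1.8,"z": 0,"turn": 0},{"x": 0,"y": 0,"z": 1.5,"turn": 0},{"x": 0,"y": 0,"z": 0,"turn": 0}]'

```text
time: 29.33
position: [0.4735, 0.2514, 0.096]
eef_rot: [0.0, -0.053, 0.999, 0.0]
ft_force: [1.3, 0.0, 1.3]
grip_width: 0.0173
grip_force: 40.0
```

```bash
python3 - <<'E'
from st import *
s=sense();T=rot(s['eef_rot']);t=s['position'];tip=np.array([-68.3,0,49])
print(t,s['ft_force'],'shift',T.T@(np.array([.5405,.2583,.047])-t)*1000-tip)
E
```

```text
[0.4735 0.2514 0.096 ] [1.3235 0.0498 1.3221] shift [ 0.9636 -0.1774  0.0224]
```

servo_tool --motion '[{"x": 0,"y": 0,"z": 0,"turn": 0},{"x": -6.2,"y": 0,"z": -3.6,"turn": 0},{"x": -6.3,"y": 0,"z": -3.4,"turn": 0},{"x": -6.4,"y": 0,"z": -2.8,"turn": 0},{"x": -6.5,"y": 0,"z": -2.4,"turn": 0}]' --grip_force 8

```text
time: 29.75
position: [0.4994, 0.2543, 0.1086]
eef_rot: [0.0, -0.053, 0.999, 0.0]
ft_force: [0.0, 0.1, -1.4]
grip_width: 0.0176
grip_force: 8.0
```

servo_tool --motion '[{"x": 0,"y": 0,"z": 0,"turn": 0}]'

```text
time: 29.83
position: [0.5004, 0.2543, 0.1088]
eef_rot: [0.001, -0.052, 0.999, 0.0]
ft_force: [-0.7, -0.0, -0.6]
grip_width: 0.0175
grip_force: 8.0
```

```bash
python3 - <<'E'
from st import *
s=sense();w=f_img('wrist');print(disc(w),s['position'],s['ft_force']);cv2.imwrite('pics/w14.png',w);im=f_img('scene');cv2.imwrite('pics/s14.png',im)
cs=cam('scene');u,v=map(int,proj(cs,[.5405,.2583,.05]));g=cv2.cvtColor(im,cv2.COLOR_BGR2GRAY);print(u-10,v-22)
print('\n'.join(' '.join(f'{x:3d}' for x in r) for r in g[v-22:v+5,u-10:u+18]))
E
```

```text
[ 255  217   43   38 1085] [0.5004 0.2543 0.1088] [-0.7309 -0.0442 -0.6062]
355 261
 94  94  95  94  94  96  93  94  96  93  92  87  84 111 128 130 129 130 123  97  72  74  73  74  69  62  63  72
 95  94  93  93  95  96  96  92  92  92  88  86  87  95 118 128 128 130 110  79  71  77  72  72  75  75  71  71
 95  94  94  92  93  96  92  89  88  85  87  85  87 102 121 129 129 125  99  74  78  74  65  68  70  72  76  77
 94  94  93  95  95  92  89  87  86  87  87  86  88 110 131 130 132 112  83  75  74  64  55  64  66  72  72  74
 97  95  95  94  94  90  89  85  86  89  85  86  84 110 131 129 120  94  73  73  71  55  45  56  65  72  75  72
 95  94  95  93  90  88  88  87  86  88  87  88  84  96 117 124  99  73  76  77  61  44  38  43  54  69  71  72
 96  93  89  88  85  83  86  87  90  87  84  86  86 104 122 115  92  83  77  70  54  44  42  38  39  60  71  72
 94  93  86  85  86  85  88  87  86  86  87  87  85 111 119 100  96  92  78  77  64  39  40  39  36  47  66  68
 93  90  86  89  86  88  86  84  86  86  84  86  86 112 111  95 103  96  97  91  60  40  39  40  41  41  49  67
 91  88 
[... 1307 characters left out ...]
  50  49  56  63  59  43  41
 64  63  65  68  69  69  80 101 109 101  81  59  63  67  57  61  57  55  54  43  48  49  46  43  51  57  59  44
 64  62  61  64  66  71  92 110 108  87  63  50  58  64  64  68  65  65  65  63  63  55  47  46  48  52  60  59
 65  62  63  64  70  82 105 108 100  75  46  49  51  51  57  60  66  68  71  71  73  67  55  49  48  48  54  72
 68  65  66  63  64  93 111 103  85  57  48  52  50  44  49  56  65  65  69  71  70  73  67  61  56  47  47  67
 66  64  66  60  62  74  93  89  62  51  56  54  53  50  55  61  64  72  71  71  70  70  69  67  65  59  47  51
 57  66  70  65  55  51  64  61  60  60  63  66  68  65  69  69  68  71  71  68  70  74  70  72  66  65  56  49
```

servo_tool --motion '[{"x": 0,"y": 0,"z": -20,"turn": 0},{"x": 12,"y": -33,"z": -5,"turn": 0},{"x": 12,"y": -33,"z": 0,"turn": 0},{"x": 12,"y": -33,"z": 0,"turn": 0},{"x": 12,"y": -33,"z": 0,"turn": 0}]' --grip_force 15

```text
time: 30.35
position: [0.4635, 0.1166, 0.133]
eef_rot: [-0.0, -0.053, 0.999, 0.0]
ft_force: [-0.1, 0.1, -0.7]
grip_width: 0.0179
grip_force: 15.0
```

servo_tool --motion '[{"x": 12,"y": -33,"z": 0,"turn": 0},{"x": 12,"y": -33,"z": 0,"turn": 0},{"x": 12,"y": -33,"z": 0,"turn": 0},{"x": 12,"y": -33,"z": 10,"turn": 0},{"x": 11,"y": -32,"z": 20,"turn": 0}]'

```text
time: 30.77
position: [0.4237, -0.053, 0.1044]
eef_rot: [0.002, -0.053, 0.999, 0.0]
ft_force: [1.1, -0.9, -1.4]
grip_width: 0.0175
grip_force: 15.0
```

servo_tool --motion '[{"x": 0,"y": 0,"z": 20,"turn": 0},{"x": 0,"y": 0,"z": 0,"turn": 0},{"x": 0,"y": 0,"z": 0,"turn": 0},{"x": 0,"y": 0,"z": 0,"turn": 0}]'

```text
time: 31.1
position: [0.4237, -0.0505, 0.0836]
eef_rot: [0.0, -0.054, 0.999, 0.0]
ft_force: [0.4, 0.5, -0.1]
grip_width: 0.0178
grip_force: 15.0
```

```bash
python3 - <<'E'
from st import *
s=sense();T=rot(s['eef_rot']);t=s['position'];tip=np.array([-68.3,0,49])
print(t,s['ft_force'],'shift',T.T@(np.array([.4926,-.0443,.010])-t)*1000-tip);togo(t)
w=f_img('wrist');print(disc(w));im=f_img('scene');cs=cam('scene');a=np.array(proj(cs,t+T@tip/1000));u,v=a.astype(int);g=cv2.cvtColor(im,cv2.COLOR_BGR2GRAY);print(a,u-12,v-14)
print('\n'.join(' '.join(f'{x:3d}' for x in r) for r in g[v-14:v+8,u-12:u+14]))
E
```

```text
[ 0.4237 -0.0505  0.0836] [ 0.4412  0.4528 -0.0721] shift [-0.8551 -1.2121 24.6536]
t 31.1 tool mm [0. 0. 0.] yaw of y 96.14
[ 261  218   37   36 1034]
[290.8359 220.3759] 278 206
 90  90  91  91  92  91  92  93  91  92  91  93  90  90  87  87  85  83  83  83  84  84  95  99  78  74
 91  91  89  89  90  91  90  89  94  90  90  91  86  89  83  83  85  85  85  83  81  90 102  94  84  80
 92  89  93  90  92  92  92  92  93  91  89  91  90  87  87  81  82  84  81  78  87  98 101  88  81  82
 91  92  91  90  93  91  92  94  92  92  91  92  91  91  89  87  85  89  85  82  96 102  90  78  82  84
 93  90  92  91  91  91  91  90  92  90  91  90  89  92  92  88  92  94  89  91 102  96  79  79  84  82
 91  92  92  90  91  92  89  93  92  91  94  91  93  93  91  92  92  88  87 101 101  85  76  82  84  83
 91  93  92  94  92  91  92  92  91  91  90  93  92  90  92  92  92  88  95 103  89  82  88  89  86  81
 92  93  93  92  90  92  91  93  93  90  92  91  92  91  89  92  92  95 101  96  81  85  89  92  93  87
 93  92  94  91  94  90  93  92  94  93  93  91  94  93  90  89  95 107 100  83  80  89 
[... 667 characters left out ...]
  88 102 112 110 111 101  79  73  86  86  75  76  76  77  75  76  80  77  82
 79  81  89 104 113 114 112 111 122 127 126 129 118 106 105 112 100  78  77  78  78  80  79  80  78  78
 83  80  81  85  86  94 110 126 133 134 135 128 124 121 121 122 113 109  96  78  80  79  80  81  80  77
 82  82  81  81  69  63  79 103 126 132 129 127 123 122 122 122 123 111  90  79  82  81  79  81  78  76
 80  84  82  76  60  54  54  65  87  99 114 124 122 123 121 122 111  93  79  95 110 109  93  74  74  71
 81  83  77  66  55  52  56  52  57  65  82 103 117 126 113  98  90  82  97 111 120 119 108 104 112 114
 80  82  72  62  52  55  52  53  56  53  61  71  90  96  89  80  86 100 116 118 114 119 121 125 135 132
```

servo_tool --motion '[{"x": 0,"y": 0,"z": 12,"turn": 0},{"x": 0,"y": 0,"z": 11,"turn": 0},{"x": 0,"y": 0,"z": 0,"turn": 0},{"x": -6,"y": 0,"z": 0,"turn": 0},{"x": 0,"y": 0,"z": 0,"turn": 0}]' --grip_force 8

```text
time: 31.62
position: [0.4311, -0.0503, 0.061]
eef_rot: [0.001, -0.053, 0.999, 0.0]
ft_force: [0.8, -0.1, -1.6]
grip_width: 0.0178
grip_force: 8.0
```

servo_tool --motion '[{"x": -3,"y": 0,"z": 0,"turn": 0},{"x": 0,"y": 0,"z": 0,"turn": 0}]'

```text
time: 31.78
position: [0.4333, -0.0503, 0.0607]
eef_rot: [0.001, -0.053, 0.999, -0.0]
ft_force: [-0.3, -0.4, -0.5]
grip_width: 0.0182
grip_force: 8.0
```

servo_tool --motion '[{"x": -3,"y": 0,"z": 0,"turn": 0},{"x": 0,"y": 0,"z": 0,"turn": 0}]'

```text
time: 31.95
position: [0.4359, -0.0501, 0.0604]
eef_rot: [0.0, -0.053, 0.999, 0.0]
ft_force: [0.7, -0.5, -0.4]
grip_width: 0.0179
grip_force: 8.0
```

servo_tool --motion '[{"x": -3,"y": 0,"z": 0,"turn": 0},{"x": 0,"y": 0,"z": 0,"turn": 0}]'

```text
time: 32.12
position: [0.4388, -0.0499, 0.0602]
eef_rot: [0.0, -0.053, 0.999, -0.0]
ft_force: [0.5, 0.6, -1.0]
grip_width: 0.0177
grip_force: 8.0
```

```bash
python3 - <<'E'
from st import *
s=sense();T=rot(s['eef_rot']);t=s['position'];tip=np.array([-68.3,0,49])
print(t,s['ft_force'],'shift to wall',T.T@(np.array([.5045,-.043,.010])-t)*1000-tip);print(disc(f_img('wrist')))
E
```

```text
[ 0.4388 -0.0499  0.0602] [ 0.531   0.6243 -0.9732] shift to wall [ 2.234  -0.0986  1.2284]
[ 261  218   37   36 1034]
```

servo_tool --motion '[{"x": -4,"y": 0,"z": 0,"turn": 0},{"x": 0,"y": 0,"z": 0,"turn": 0}]'

```text
time: 32.33
position: [0.4429, -0.0494, 0.0601]
eef_rot: [0.0, -0.053, 0.999, -0.0]
ft_force: [0.0, -0.3, -0.7]
grip_width: 0.0175
grip_force: 8.0
```

servo_tool --motion '[{"x": -4,"y": 0,"z": 0,"turn": 0},{"x": 0,"y": 0,"z": 0,"turn": 0}]'

```text
time: 32.5
position: [0.4469, -0.0489, 0.0601]
eef_rot: [0.0, -0.053, 0.999, -0.0]
ft_force: [-0.1, 0.7, -0.6]
grip_width: 0.0172
grip_force: 8.0
```

```bash
python3 - <<'E'
from st import *
s=sense();T=rot(s['eef_rot']);t=s['position'];tip=np.array([-68.3,0,49])
print(t,s['ft_force'],'shift to wall',T.T@(np.array([.5045,-.043,.010])-t)*1000-tip);print(disc(f_img('wrist')))
E
```

```text
[ 0.4469 -0.0489  0.0601] [-0.1096  0.7387 -0.6123] shift to wall [10.4138 -0.1727  1.1452]
[ 261  218   37   36 1034]
```

servo_tool --motion '[{"x": -3,"y": 0,"z": 0,"turn": 0},{"x": 0,"y": 0,"z": 0,"turn": 0}]'

```text
time: 32.72
position: [0.4496, -0.0487, 0.0601]
eef_rot: [0.0, -0.053, 0.999, 0.0]
ft_force: [0.2, -0.3, -1.1]
grip_width: 0.0179
grip_force: 8.0
```

servo_tool --motion '[{"x": -3,"y": 0,"z": 0,"turn": 0},{"x": 0,"y": 0,"z": 0,"turn": 0}]'

```text
time: 32.88
position: [0.4526, -0.0484, 0.0601]
eef_rot: [0.0, -0.053, 0.999, 0.0]
ft_force: [0.4, -0.6, -0.7]
grip_width: 0.0175
grip_force: 8.0
```

servo_tool --motion '[{"x": -3,"y": 0,"z": 0,"turn": 0},{"x": 0,"y": 0,"z": 0,"turn": 0}]'

```text
time: 33.05
position: [0.4556, -0.048, 0.0601]
eef_rot: [0.0, -0.053, 0.999, 0.0]
ft_force: [-0.7, -0.1, -0.3]
grip_width: 0.0178
grip_force: 8.0
```

```bash
python3 - <<'E'
from st import *
s=sense();print(s['position'],s['ft_force'],disc(f_img('wrist')))
E
```

```text
[ 0.4556 -0.048   0.0601] [-0.7064 -0.0856 -0.2528] [ 261  218   37   37 1034]
```

servo_tool --motion '[{"x": 0,"y": 0,"z": -12,"turn": 0},{"x": -7,"y": 0,"z": -2,"turn": 0},{"x": -7,"y": 0,"z": -4,"turn": 0},{"x": -7,"y": 0,"z": -4,"turn": 0},{"x": -7,"y": 0,"z": -3,"turn": 0}]' --grip_force 7

```text
time: 33.52
position: [0.4837, -0.045, 0.0853]
eef_rot: [0.0, -0.053, 0.999, 0.0]
ft_force: [-0.3, -0.8, -1.1]
grip_width: 0.018
grip_force: 7.0
```

servo_tool --motion '[{"x": -7,"y": 0,"z": -3,"turn": 0},{"x": -7,"y": 0,"z": -3,"turn": 0},{"x": -7,"y": 0,"z": -2,"turn": 0},{"x": -7,"y": 0,"z": -1,"turn": 0},{"x": -7,"y": 0,"z": -1,"turn": 0}]'

```text
time: 33.93
position: [0.5183, -0.0414, 0.0951]
eef_rot: [-0.0, -0.053, 0.999, 0.0]
ft_force: [-1.8, 0.1, -0.6]
grip_width: 0.0177
grip_force: 7.0
```

servo_tool --motion '[{"x": -7,"y": 0,"z": 0,"turn": 0},{"x": 0,"y": 0,"z": 0,"turn": 0},{"x": 5,"y": 0,"z": 0,"turn": 0},{"x": 0,"y": 0,"z": -15,"turn": 0},{"x": 0,"y": 0,"z": -25,"turn": 0}]'

```text
time: 34.35
position: [0.5171, -0.0413, 0.1331]
eef_rot: [-0.003, -0.053, 0.999, -0.0]
ft_force: [-0.3, -0.2, -0.7]
grip_width: 0.0175
grip_force: 7.0
```

servo_tool --motion '[{"x": 0,"y": 10,"z": -20,"turn": 0},{"x": -8,"y": 36,"z": 0,"turn": 0},{"x": -8,"y": 36,"z": 0,"turn": 0},{"x": -8,"y": 36,"z": 0,"turn": 0},{"x": -8,"y": 36,"z": 0,"turn": 0}]' --grip_force 12

```text
time: 34.77
position: [0.5348, 0.1165, 0.1553]
eef_rot: [0.0, -0.052, 0.999, 0.0]
ft_force: [0.4, -0.3, -0.8]
grip_width: 0.0172
grip_force: 12.0
```

servo_tool --motion '[{"x": -8,"y": 36,"z": 0,"turn": 0},{"x": -8,"y": 36,"z": 0,"turn": 0},{"x": -8,"y": 36,"z": 0,"turn": 0},{"x": -4,"y": 34,"z": 0,"turn": 0},{"x": 0,"y": 0,"z": 0,"turn": 0}]'

```text
time: 35.18
position: [0.5459, 0.2682, 0.1546]
eef_rot: [-0.0, -0.057, 0.998, 0.002]
ft_force: [-0.2, -0.3, -0.9]
grip_width: 0.0173
grip_force: 12.0
```

servo_tool --motion '[{"x": 0,"y": 0,"z": 0,"turn": 0},{"x": 0,"y": 0,"z": 0,"turn": 0},{"x": 0,"y": 0,"z": 0,"turn": 0},{"x": 0,"y": 0,"z": 0,"turn": 0}]'

```text
time: 35.52
position: [0.5484, 0.2576, 0.1552]
eef_rot: [0.0, -0.052, 0.999, -0.0]
ft_force: [0.2, -0.8, -1.0]
grip_width: 0.0173
grip_force: 12.0
```

```bash
python3 - <<'E'
from st import *
s=sense();T=rot(s['eef_rot']);t=s['position'];cs=cam('scene');w=f_img('wrist');im=f_img('scene')
print(t,s['time'],s['ft_force'],s['grip_width'],disc(w));togo([.5405,.2583,.05])
for th in(0,10,20): r=np.radians(th);g=np.array([8*np.cos(r),0,-19+8*np.sin(r)]);print(th,proj(cs,t+T@(g-96*np.array([np.sin(r),0,-np.cos(r)]))/1000) if 0 else proj(cs,t+T@((g+96*np.array([-np.sin(r),0,np.cos(r)]))/1000)),proj(cam('wrist'),t+T@((g+29*np.array([np.sin(r),0,-np.cos(r)]))/1000)))
a=proj(cs,t+T@np.array([.004,0,.07]));u,v=map(int,a);g=cv2.cvtColor(im,cv2.COLOR_BGR2GRAY);print(u-20,v-14)
print('\n'.join(' '.join(f'{x:3d}' for x in r) for r in g[v-14:v+16,u-20:u+16]))
E
```

```text
[0.5484 0.2576 0.1552] 35.5167 [ 0.2161 -0.7567 -1.0427] 0.017266632175100362 [ 260  261   38   39 1117]
t 35.62 tool mm [  7.9   1.  105.2] yaw of y 95.95
0 [np.float64(366.8633945385638), np.float64(273.4023886836885)] [np.float64(278.94939868708485), np.float64(297.5565949826206)]
10 [np.float64(362.39643531093213), np.float64(277.1376917596706)] [np.float64(278.96321652977065), np.float64(285.3309418010525)]
20 [np.float64(358.05472638309755), np.float64(279.867664423762)] [np.float64(278.9714930885989), np.float64(272.9981398310896)]
346 257
 96  97  94  96  98  95  96  97 107 127 143 142 140 141 141 141 142 143 141 143 140 142 137 101  64  69  76 116 141 138 141 139 142 139 139 138
 98  97  97  98  95  99  96  97 111 134 141 140 142 142 141 141 137 141 140 142 141 141 131  95  65  68  80 120 141 141 138 143 139 140 140 140
 96  97  96  95  97  96  96  97 121 141 143 142 141 141 143 141 140 142 139 142 141 142 125  88  65  69  92 128 140 141 139 139 141 141 140 143
 97  98  98  96  95  97  97 112 134 141 142 141 141 141 140 140 141 144 143 142 142 141 118  76  67  70  95 130 141
[... 3072 characters left out ...]
  47  54  54  47  45  50  53  56  58  55  55  55  57  58  57  58  59  67  70  63  63  53  52  59  56  53  61  65  62  66  62
 98  91  69  42  43  47  51  50  48  46  47  48  53  54  60  54  59  58  54  51  52  53  60  65  73  75  66  56  60  53  51  50  51  55  57  73
 97  87  60  44  40  41  43  49  52  51  45  45  49  51  57  55  57  52  51  48  52  50  50  55  63  77  75  72  65  56  49  51  54  54  53  66
 94  84  56  44  41  41  45  48  51  49  49  47  47  52  56  58  53  54  50  50  48  49  48  49  61  74  80  81  68  56  56  49  52  53  53  52
 93  81  54  42  39  43  44  44  48  47  47  47  46  50  52  55  56  64  67  63  56  51  57  57  68  78  80  75  61  57  59  55  56  53  54  52
```

servo_tool --motion '[{"x": 1,"y": 1,"z": 0,"turn": 0},{"x": 0,"y": 0,"z": 8,"turn": 0},{"x": 0,"y": 0,"z": 7,"turn": 0},{"x": 0,"y": 0,"z": 4,"turn": 0},{"x": 0,"y": 0,"z": 3,"turn": 0}]' --grip_force 7

```text
time: 36.03
position: [0.5465, 0.26, 0.1318]
eef_rot: [-0.001, -0.053, 0.999, -0.0]
ft_force: [-0.3, -0.7, -1.3]
grip_width: 0.0176
grip_force: 7.0
```

servo_tool --motion '[{"x": -1,"y": 0,"z": 4,"turn": 0},{"x": -1,"y": 0,"z": 4,"turn": 0},{"x": -1,"y": 0,"z": 4,"turn": 0},{"x": -1,"y": 0,"z": 4,"turn": 0},{"x": 0,"y": 0,"z": 0,"turn": 0}]'

```text
time: 36.45
position: [0.5506, 0.2603, 0.116]
eef_rot: [-0.001, -0.053, 0.999, -0.0]
ft_force: [-0.4, -0.1, -1.1]
grip_width: 0.0177
grip_force: 6.9
```

servo_tool --motion '[{"x": -1.5,"y": 0,"z": 6,"turn": 0},{"x": -1.5,"y": 0,"z": 6,"turn": 0},{"x": -1.5,"y": 0,"z": 6,"turn": 0},{"x": -1,"y": 0,"z": 5,"turn": 0},{"x": 0,"y": 0,"z": 0,"turn": 0}]'

```text
time: 36.87
position: [0.5561, 0.2611, 0.0926]
eef_rot: [-0.001, -0.053, 0.999, -0.0]
ft_force: [-0.3, -1.1, -1.6]
grip_width: 0.0165
grip_force: 6.8
```

servo_tool --motion '[{"x": 0,"y": 0,"z": 0,"turn": 0},{"x": 0,"y": 0,"z": 0,"turn": 0},{"x": 0,"y": 0,"z": 0,"turn": 0},{"x": 0,"y": 0,"z": 0,"turn": 0}]' --claw 0.4

```text
time: 37.2
position: [0.5568, 0.2616, 0.0945]
eef_rot: [0.0, -0.053, 0.999, 0.0]
ft_force: [-0.7, -0.5, 0.3]
grip_width: 0.0347
grip_force: 0.0
```

```bash
python3 - <<'E'
from st import *
s=sense();T=rot(s['eef_rot']);t=s['position'];cs=cam('scene');w=f_img('wrist');im=f_img('scene');cv2.imwrite('pics/s16.png',im)
print(t,s['time'],s['ft_force'],s['grip_width'],disc(w));togo([.5405,.2583,.125])
print('wrist top if seated',proj(cam('wrist'),[.5405,.2583,.125]),'scene handle mid',proj(cs,[.5405,.2583,.0975]),'neck',proj(cs,[.5405,.2583,.07]))
h=cv2.cvtColor(im[230:300,340:400],cv2.COLOR_BGR2HSV);m=cv2.inRange(h,(2,150,60),(13,255,255));k,l,st,cc=cv2.connectedComponentsWithStats(m)
for i in range(1,k):
    if st[i,4]>25: print(cc[i]+[340,230],st[i][:4]+np.array([340,230,0,0]),st[i,4])
a=cv2.imread('pics/scene.png');h=cv2.cvtColor(a[230:300,340:400],cv2.COLOR_BGR2HSV);m=cv2.inRange(h,(2,150,60),(13,255,255));k,l,st,cc=cv2.connectedComponentsWithStats(m)
for i in range(1,k):
    if st[i,4]>25: print('start',cc[i]+[340,230],st[i][:4]+np.array([340,230,0,0]),st[i,4])
E
```

```text
[0.5568 0.2616 0.0945] 37.2 [-0.6891 -0.4656  0.3283] 0.03465405429387118 [261 246  35  36 954]
t 37.3 tool mm [ 16.4  -1.5 -30.6] yaw of y 96.06
wrist top if seated [np.float64(276.93036376854855), np.float64(261.5900109486665)] scene handle mid [np.float64(368.4229566829206), np.float64(267.02980630137495)] neck [np.float64(366.981788896746), np.float64(276.6053931526734)]
[368.5981 268.4486] [365 258   8  22] 107
start [370.7838 258.8378] [368 256   7   7] 37
start [369.1235 270.2963] [366 263   8  16] 81
```

servo_tool --motion '[{"x": 0,"y": -1,"z": -15,"turn": 0},{"x": 0,"y": 0,"z": -20,"turn": 0},{"x": 0,"y": 0,"z": -25,"turn": 0},{"x": 16,"y": 0,"z": 0,"turn": 0},{"x": 0,"y": 0,"z": 0,"turn": 0}]'

```text
time: 37.72
position: [0.5397, 0.2591, 0.1557]
eef_rot: [0.001, -0.053, 0.999, 0.001]
ft_force: [-0.1, -0.1, -0.2]
grip_width: 0.0352
grip_force: 0.0
```

servo_tool --motion '[{"x": 0,"y": 0,"z": 0,"turn": 0},{"x": 0,"y": 0,"z": 0,"turn": 0},{"x": 0,"y": 0,"z": 0,"turn": 0},{"x": 0,"y": 0,"z": 8,"turn": 0},{"x": 0,"y": 0,"z": 8,"turn": 0}]' --claw 0.0 --grip_force 20

```text
time: 38.13
position: [0.5409, 0.2586, 0.1371]
eef_rot: [0.0, -0.053, 0.999, -0.0]
ft_force: [0.0, 0.3, -0.4]
grip_width: 0.0053
grip_force: 0.0
```

servo_tool --motion '[{"x": 0,"y": 0,"z": 6,"turn": 0},{"x": 0,"y": 0,"z": 5,"turn": 0},{"x": 0,"y": 0,"z": 2,"turn": 0},{"x": 0,"y": 0,"z": 0,"turn": 0}]'

```text
time: 38.47
position: [0.5416, 0.2591, 0.1254]
eef_rot: [0.001, -0.053, 0.999, 0.0]
ft_force: [-0.6, 0.2, 4.0]
grip_width: 0.0002
grip_force: 2.4
```

servo_tool --motion '[{"x": 0,"y": 0,"z": -15,"turn": 0},{"x": 0,"y": 0,"z": -34,"turn": 0},{"x": 0,"y": 0,"z": -34,"turn": 0},{"x": 0,"y": 0,"z": -32,"turn": 0},{"x": -13,"y": -35,"z": 0,"turn": 0}]'

```text
time: 38.88
position: [0.5568, 0.2341, 0.2462]
eef_rot: [0.003, -0.058, 0.998, 0.004]
ft_force: [1.1, 0.8, 0.6]
grip_width: 0.0004
grip_force: 0.0
```

servo_tool --motion '[{"x": -13,"y": -35,"z": 0,"turn": 0},{"x": -13,"y": -35,"z": 0,"turn": 0},{"x": -13,"y": -35,"z": 0,"turn": 0},{"x": -13,"y": -35,"z": 0,"turn": 0},{"x": -13,"y": -35,"z": 0,"turn": 0}]'

```text
time: 39.3
position: [0.6409, 0.0563, 0.2395]
eef_rot: [-0.0, -0.053, 0.999, -0.0]
ft_force: [0.3, 0.3, -0.4]
grip_width: 0.0004
grip_force: 0.0
```

servo_tool --motion '[{"x": -13,"y": -35,"z": 0,"turn": 0},{"x": -13,"y": -35,"z": 0,"turn": 0},{"x": -13,"y": -35,"z": 0,"turn": 0},{"x": -13,"y": -35,"z": 0,"turn": 0},{"x": 0,"y": 0,"z": 0,"turn": 0}]'

```text
time: 39.72
position: [0.7078, -0.0858, 0.2386]
eef_rot: [-0.0, -0.048, 0.999, -0.003]
ft_force: [-2.1, -1.0, -0.3]
grip_width: 0.0005
grip_force: 0.0
```

servo_tool --motion '[{"x": 0,"y": 0,"z": 0,"turn": 0},{"x": 0,"y": 0,"z": 0,"turn": 0},{"x": 0,"y": 0,"z": 0,"turn": 0}]'

```text
time: 39.97
position: [0.7066, -0.0738, 0.2396]
eef_rot: [-0.0, -0.054, 0.999, 0.001]
ft_force: [-0.2, 1.3, 0.0]
grip_width: 0.0004
grip_force: 0.0
```

```bash
python3 - <<'E'
from st import *
s=sense();t=s['position'];cs=cam('scene');im=f_img('scene');cv2.imwrite('pics/s17.png',im);print(t,s['time'],s['ft_force'],s['grip_width'])
togo([.7063,-.0769,.122])
for f in('scene','s17'):
    a=cv2.imread(f'pics/{f}.png');h=cv2.cvtColor(a[230:300,355:385],cv2.COLOR_BGR2HSV);m=cv2.inRange(h,(2,150,60),(13,255,255));k,l,st,cc=cv2.connectedComponentsWithStats(m)
    for i in range(1,k):
        if st[i,4]>15: print(f,cc[i]+[355,230],st[i][:4]+np.array([355,230,0,0]),st[i,4])
E
```

```text
[ 0.7066 -0.0738  0.2396] 39.9667 [-0.1504  1.2987  0.0292] 0.000383296852890895
t 40.02 tool mm [  0.7  -3.3 117.8] yaw of y 96.19
scene [370.7838 258.8378] [368 256   7   7] 37
scene [369.1235 270.2963] [366 263   8  16] 81
s17 [371.4545 257.1515] [368 255   8   6] 33
s17 [369.6484 268.5495] [366 261   9  17] 91
```

servo_tool --motion '[{"x": 0,"y": -2.5,"z": 20,"turn": 0},{"x": 0,"y": 0,"z": 35,"turn": 0},{"x": 0,"y": 0,"z": 35,"turn": 0},{"x": 0,"y": 0,"z": 27,"turn": 0},{"x": 0,"y": 0,"z": 0,"turn": 0}]'

```text
time: 40.43
position: [0.7033, -0.0758, 0.1169]
eef_rot: [-0.005, -0.054, 0.999, 0.001]
ft_force: [-1.5, 0.6, 0.1]
grip_width: 0.0006
grip_force: 0.0
```

servo_tool --motion '[{"x": 10,"y": 0,"z": 0,"turn": 0},{"x": 10,"y": 0,"z": 0,"turn": 0},{"x": 10,"y": 0,"z": 0,"turn": 0},{"x": 10,"y": 0,"z": 0,"turn": 0},{"x": 10,"y": 0,"z": 0,"turn": 0}]'

```text
time: 40.85
position: [0.659, -0.0823, 0.1261]
eef_rot: [0.003, -0.054, 0.999, 0.0]
ft_force: [1.6, 0.2, 1.0]
grip_width: 0.0007
grip_force: 0.8
```

servo_tool --motion '[{"x": 9,"y": 0,"z": 0,"turn": 0},{"x": 8,"y": 0,"z": 0,"turn": 0},{"x": 5,"y": 0,"z": 0,"turn": 0},{"x": 4,"y": 0,"z": 0,"turn": 0},{"x": 0,"y": 0,"z": 0,"turn": 0}]'

```text
time: 41.27
position: [0.6328, -0.0856, 0.1239]
eef_rot: [0.002, -0.053, 0.999, 0.0]
ft_force: [3.4, 0.2, 0.5]
grip_width: 0.0005
grip_force: 2.1
```

servo_tool --motion '[{"x": -8,"y": 0,"z": 0,"turn": 0},{"x": 0,"y": 0,"z": -32,"turn": 0},{"x": 0,"y": 0,"z": -32,"turn": 0},{"x": -24,"y": -18,"z": 0,"turn": 0},{"x": -24,"y": -19,"z": 0,"turn": 0}]'

```text
time: 41.68
position: [0.6928, -0.1163, 0.1903]
eef_rot: [0.002, -0.054, 0.999, 0.0]
ft_force: [1.8, 0.2, -0.2]
grip_width: 0.0006
grip_force: 0.0
```

servo_tool --motion '[{"x": -20,"y": -18,"z": 0,"turn": 0},{"x": 0,"y": 0,"z": 0,"turn": 0},{"x": 0,"y": 0,"z": 0,"turn": 0},{"x": 0,"y": 0,"z": 0,"turn": 0}]'

```text
time: 42.02
position: [0.7123, -0.1324, 0.1862]
eef_rot: [-0.001, -0.053, 0.999, 0.0]
ft_force: [-0.7, 0.7, -0.2]
grip_width: 0.0005
grip_force: 0.0
```

```bash
cat > balls.py <<'E'
from st import *
def check(im):
    cs=cam('scene');e=PORT[0]-PORT[2];e/=np.linalg.norm(e);xm=np.array([e[1],-e[0],0]);out={}
    R=dict(blue=(0,(100,120,50),(125,255,255)),yellow=(1,(15,120,80),(32,255,255)),white=(2,(0,0,110),(180,70,255)))
    for n,(i,lo,hi) in R.items():
        o=PORT[i]*[1,1,0]+.045*xm
        for nm,x,z in(('shut',.074,.135),('mid',.045,.142),('open',.016,.135)):
            p=np.array(proj(cs,o+x*xm+[0,0,z]))+[1.5,-.45];u,v=p.round().astype(int)
            m=cv2.inRange(cv2.cvtColor(im[v-4:v+5,u-4:u+5],cv2.COLOR_BGR2HSV),lo,hi);out[n,nm]=int((m>0).sum())
    return out
E
python3 - <<'E'
from balls import *
s=sense();print(s['position'],s['time'],s['ft_force']);togo([.7063+.0057,-.0769-.0551,.122])
im=f_img('scene');cv2.imwrite('pics/s18.png',im);print(check(im));print('start',check(cv2.imread('pics/scene.png')))
E
```

```text
[ 0.7123 -0.1324  0.1862] 42.0167 [-0.6908  0.6988 -0.2333]
t 42.02 tool mm [ 0.1  0.4 64.2] yaw of y 96.06
{('blue', 'shut'): 73, ('blue', 'mid'): 0, ('blue', 'open'): 0, ('yellow', 'shut'): 0, ('yellow', 'mid'): 5, ('yellow', 'open'): 59, ('white', 'shut'): 48, ('white', 'mid'): 47, ('white', 'open'): 81}
start {('blue', 'shut'): 72, ('blue', 'mid'): 0, ('blue', 'open'): 0, ('yellow', 'shut'): 70, ('yellow', 'mid'): 0, ('yellow', 'open'): 0, ('white', 'shut'): 52, ('white', 'mid'): 46, ('white', 'open'): 81}
```

servo_tool --motion '[{"x": 0,"y": 0,"z": 30,"turn": 0},{"x": 0,"y": 0,"z": 34,"turn": 0},{"x": 0,"y": 0,"z": 0,"turn": 0},{"x": 10,"y": 0,"z": 0,"turn": 0},{"x": 10,"y": 0,"z": 0,"turn": 0}]'

```text
time: 42.48
position: [0.6929, -0.1339, 0.1238]
eef_rot: [-0.0, -0.054, 0.999, 0.0]
ft_force: [4.6, -0.5, 4.2]
grip_width: 0.0005
grip_force: 2.2
```

servo_tool --motion '[{"x": 10,"y": 0,"z": 0,"turn": 0},{"x": 10,"y": 0,"z": 0,"turn": 0},{"x": 10,"y": 0,"z": 0,"turn": 0},{"x": 10,"y": 0,"z": 0,"turn": 0},{"x": 7,"y": 0,"z": 0,"turn": 0}]'

```text
time: 42.9
position: [0.6462, -0.1393, 0.1252]
eef_rot: [0.001, -0.053, 0.999, 0.0]
ft_force: [1.8, -0.1, -1.1]
grip_width: 0.0002
grip_force: 0.7
```

servo_tool --motion '[{"x": 5,"y": 0,"z": 0,"turn": 0},{"x": 4,"y": 0,"z": 0,"turn": 0},{"x": 3,"y": 0,"z": 0,"turn": 0},{"x": 0,"y": 0,"z": 0,"turn": 0},{"x": 0,"y": 0,"z": 0,"turn": 0}]'

```text
time: 43.32
position: [0.638, -0.1403, 0.1243]
eef_rot: [0.004, -0.053, 0.999, -0.0]
ft_force: [11.3, 0.6, -4.1]
grip_width: 0.0006
grip_force: 5.4
```

servo_tool --motion '[{"x": -15,"y": 0,"z": 0,"turn": 0},{"x": -10,"y": 0,"z": -30,"turn": 0},{"x": 0,"y": 0,"z": -34,"turn": 0},{"x": 0,"y": 27,"z": 0,"turn": 0},{"x": 0,"y": 28,"z": 0,"turn": 0}]'

```text
time: 43.73
position: [0.6545, -0.0861, 0.1897]
eef_rot: [0.002, -0.051, 0.999, -0.001]
ft_force: [0.1, 0.7, -1.0]
grip_width: 0.0006
grip_force: 0.0
```

servo_tool --motion '[{"x": 0,"y": 0,"z": 0,"turn": 0},{"x": 0,"y": 0,"z": 0,"turn": 0},{"x": 0,"y": 0,"z": 30,"turn": 0},{"x": 0,"y": 0,"z": 34,"turn": 0},{"x": 10,"y": 0,"z": 0,"turn": 0}]'

```text
time: 44.15
position: [0.6406, -0.0853, 0.1165]
eef_rot: [-0.004, -0.053, 0.999, 0.0]
ft_force: [-0.6, 0.5, -1.3]
grip_width: 0.0004
grip_force: 0.0
```

servo_tool --motion '[{"x": 8,"y": 0,"z": 0,"turn": 0},{"x": 4,"y": 0,"z": 0,"turn": 0},{"x": 3,"y": 0,"z": 0,"turn": 0},{"x": 0,"y": 0,"z": 0,"turn": 0},{"x": 0,"y": 0,"z": 0,"turn": 0}]'

```text
time: 44.57
position: [0.6327, -0.0866, 0.1249]
eef_rot: [0.005, -0.053, 0.999, -0.0]
ft_force: [13.0, 1.6, -9.3]
grip_width: 0.0004
grip_force: 6.1
```

servo_tool --motion '[{"x": -15,"y": 0,"z": 0,"turn": 0},{"x": -5,"y": 0,"z": -35,"turn": 0},{"x": 0,"y": 0,"z": -40,"turn": 0},{"x": 0,"y": 0,"z": -30,"turn": 0},{"x": 0,"y": 0,"z": 0,"turn": 0}]'

```text
time: 44.98
position: [0.6519, -0.0863, 0.237]
eef_rot: [0.006, -0.052, 0.999, -0.001]
ft_force: [1.3, -0.7, 0.5]
grip_width: 0.0004
grip_force: 0.0
```

```bash
python3 - <<'E'
from balls import *
s=sense();print(s['position'],s['time'],s['ft_force'])
im=f_img('scene');cv2.imwrite('pics/s19.png',im);c=check(im);print(c)
a=cv2.cvtColor(im,cv2.COLOR_BGR2GRAY).astype(int)-cv2.cvtColor(cv2.imread('pics/scene.png'),cv2.COLOR_BGR2GRAY)
cs=cam('scene');e=PORT[0]-PORT[2];e/=np.linalg.norm(e);xm=np.array([e[1],-e[0],0])
for i in(1,2):
    for x in(.016,.074):
        p=np.array(proj(cs,PORT[i]*[1,1,0]+(.045+x)*xm+[0,0,.135]))+[1.5,-.45];u,v=p.round().astype(int);print(i+1,x,p,a[v-3:v+4,u-3:u+4].mean(),a[v-3:v+4,u-3:u+4].std())
h=cv2.cvtColor(im[190:225,215:260],cv2.COLOR_BGR2HSV);m=cv2.inRange(h,(15,120,80),(32,255,255));k,l,st,cc=cv2.connectedComponentsWithStats(m);i=1+np.argmax(st[1:,4]);print('yellow',cc[i]+[215,190],st[i,4])
E
```

```text
[ 0.6519 -0.0863  0.237 ] 44.9833 [ 1.2761 -0.6777  0.5157]
{('blue', 'shut'): 73, ('blue', 'mid'): 0, ('blue', 'open'): 0, ('yellow', 'shut'): 0, ('yellow', 'mid'): 4, ('yellow', 'open'): 59, ('white', 'shut'): 63, ('white', 'mid'): 41, ('white', 'open'): 15}
2 0.016 [245.5024 196.9008] -24.612244897959183 14.055017735024803
2 0.074 [227.895 206.307] -30.551020408163264 12.92215503681572
3 0.016 [230.4255 188.678 ] -21.46938775510204 8.962739287936671
3 0.074 [212.8252 197.5979] -11.10204081632653 25.639768932989814
yellow [245.1562 197.6094] 64
```

```bash
python3 -c "
from station import *
print(close_job())"
```

```text
the job is handed in; nothing more can be done
None
```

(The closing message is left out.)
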